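# Press a filter cassette shut in the ratchet bar clamp

### The arm

A 6-joint arm with a two-finger parallel gripper is mounted at the origin on a cart in front of the work surface, level with it; the furniture and walls round the work are solid. World frame = base frame: x ahead of the robot, y to its left, z up, the work surface at z = 0. Lengths are in m, angles in degrees, forces in N, time in s.
With the tool pointing down it reaches from about 0.35 to 0.875 m from the base axis. Payload 4.2 kg.
Tool frame: the origin (TCP) lies midway between the tips of the shut fingers; the grasp point (between the pads) lies 19 mm behind it; z points along the fingers, y is the line along which they close (so a half turn about z gives the same grasp; the last joint's range is limited). The gripper opens to 87 mm and grips with 3 to 60 N. Pads are 19 mm wide; open, the fingers measure 117 mm over their backs; the gripper's body (75 mm by 190 mm) begins 51 mm behind the grasp point.
Start: joints at [-50.386, 22.042, 0.453, 0, -68.411, -14.817], TCP at [0.262, -0.567, 0.195] pointing down, gripper open.
Joint ranges: [-179.83, 179.83], [-69.29, 118.12], [-61.27, 80.66], [-181.25, 117.63], [-171.15, -9.14], [-177.46, 177.46]. Speed limits (degrees/s): [159.86, 159.86, 180, 180, 180, 180].

### API

Orientations are given as a 3x3 rotation matrix whose columns are the frame's x, y, z axes.
In Python, from station import r, cams gives the robot as it stands.
- The arm moves only by the tool play_rows, never from a script. Its argument "commands" is text: rows parted by semicolons, each of 6 numbers parted by spaces: the shift along the world's x, y, z normalised to -1 to 1, where 1 is 30 mm, then the turn, a rotation vector about the world's x, y, z normalised to -1 to 1, where 1 is 0.15 rad. A call has 1 to 20 rows; each row shifts and turns the commanded pose from where the row before left it; what a row does not reach is not made up. A row lasts 1/10 s, in which the tool goes at most 50 mm and 8.59 degrees, less where a joint would pass 70% of its speed; a pose out of reach is approached as far as the arm can. A call with a number of a shift or a turn outside -1 to 1 is refused whole. A call with a gripper value outside its range is refused whole. "grip" is the finger opening in mm, from 0 to 87, set as the call begins (left out, the last holds). The fingers move at their own pace and stop on an object; the grip force is fixed at half the most. Time passes only in rows, so rows that do not move let the fingers close. It gives the time, the measured TCP pose, the force, the opening and the grip force at its end, in the units of the state.
- r.sense(): the state, without advancing time (a new reading comes with each control period).
- cams.capture(name): name is "scene" or "top" or "wrist"; returns (picture, depth): 420x560x3 uint8, blue, green, red; 420x560 float32, m along the optical axis (not along the pixel's ray), 0 where there is no reading.
- cams.camera_info(name): a dict with "mtx" (3x3 intrinsics, pixels), "k1" (the pictures are not rectified: a ray, as slopes to the right and down, at radius r is drawn at 1 + k1 r^2 times it, then the intrinsics apply), "R" (3x3) and "t" (3): a world point X has camera coordinates R X + t. Camera axes: x right, y down, z forward; pixel columns grow to the right and rows downward; lengths in m; the calibration is good to about 2 mm. A picture is of the moment at which its call begins: read the wrist's pose just before it. camera_info takes no time and is no camera call; for the wrist camera it gives the pose at the moment of the call.
- r.finish_job(): hands the job in; it is judged then, once.
The state is a dict: "time_s": time; "joints": joint angles; "joint_velocities": joint speeds; "effort": joint torques, N m; "tcp_pos": TCP position; "ee_rot": TCP orientation; "wrist_force": force on the tool from outside, world axes, zero at the start; "moment": the same for the moment, N m; "gripper_width": opening from 0.0 (shut) to 1.0 (fully open); "gripper_force": force on a finger pad.
Only numpy, scipy, OpenCV 4.12 (cv2) and the standard library are available. Lean on these libraries where they do the work, as an engineer would, in place of code of your own. Each camera call takes 0.05 s, during which the arm holds its last target. There are 200 camera calls.

### The job

Squeeze the orange trigger of the bench clamp, stroke after stroke, to walk its jaw onto the stain-filter cassette and press the blue cap firmly home with about 25 N; feel for the trigger stiffening and do not force it, or the cassette cracks. Then hold the red release tab down until the jaw has run all the way back, lift the closed cassette out and lay it in an empty place of the white rack like the one already there, without pushing the jaw by hand or disturbing the other things.

Things in the scene. Friction and masses are not known exactly. Their poses are not given: they have to be found in the camera images.
- clamp: bench-mounted ratchet bar clamp, black pistol body on a fixed aluminium plate 272 x 84 x 8 mm. Origin on the desk under the trigger pivot; x runs along the steel bar from grip to end jaw (the way the jaw advances), z up. Plate x -84 to 188. Bar and cassette axis at z = 40. Grey V trough under the cassette: x 77 to 132, rims at y = +-16, z = 27. Highest part: the grip, z = 142.
- grip (a point): point inside the rigid black grip level with the trigger's end; the grip is a post at the clamp's x -35 to -17 mm, 27 mm wide across the clamp's y, z 62 to 142
- trigger_end (a point): centre of the orange trigger's rounded end, a cross bar 10 mm thick, 24 wide along the clamp's y; at rest at the clamp's (10, 0, 129) mm, fully squeezed 20 mm further in -x. Grip and trigger end together measure 50 mm outside to outside at rest, 30 squeezed. Free above; 60 mm free on both outer sides above z = 95. As only the trigger moves, keep the finger behind the grip clear of it.
- trigger (a joint): trigger angle, rad: 0 at rest, 0.37 at its stop (lever 56 mm; a spring returns it). The first 6 mm of the end's travel are idle, then the jaw moves 0.43 x as far; at 0.31 to 0.35 rad it clicks, 5 mm on; a shorter stroke slips back. Let it back to 0 between strokes and squeeze no faster than 60 mm/s, or teeth are missed. Its end takes 6 N with the jaw free; lower down it takes more.
- release_tab (a point): top centre of the red ribbed release tab behind the grip, 26 mm (along the clamp's x) x 22 mm, at the clamp's (-93, 0, 87) mm. Press it straight down 10 to 12 mm (4 to 12 N; it bottoms at 12) and hold it: a light spring then draws the jaw all the way back in about 1 s. It works only with the trigger let go.
- release (a joint): release tab angle, rad: about 0 at rest (sprung up), 0.26 fully down; the ratchet is free above about 0.2
- bar: sliding steel bar, 12 x 12 mm, ending behind in a rubber stop and in front in the moving jaw: a black plate with a firm orange rubber pad, fork-shaped, 30 mm wide, z 22 to 58; its frame equals the clamp's when fully back
- jaw_face (a point): centre of the moving jaw's orange pressing face; at the clamp's x = 72 mm, z = 40 mm when fully back; it can advance 42 mm
- end_jaw: black fixed end jaw, a fork 30 mm wide, top 50 mm over the base plate; origin on the plate (8 mm over the desk) in the plane of its orange face, which looks to the clamp's -x; it stands at the clamp's x = 113 to 122 mm
- cassette: round filter cassette, 40 mm diameter, about 50 g, lying in the V trough, its x axis along the clamp's x. Origin on the axis, 14 mm from the flat end of its white half (x -2 to 14 mm), which stands 0.5 to 6 mm off the end jaw at first. Blue cap 12 mm long, at x -14 to -2 when home (whole: 28 mm long). Each end has a hose stub, 6 mm thick, 7 long, that fits the jaws' slots.
- cap (a joint): how far the blue cap is pushed on, m: 0 to 0.002 at first, 0.005 home on a hard stop. It slides at 14 N (felt as 13 N at the trigger's end) and stays where left. Then the force climbs by some 18 N per mm of jaw: 20 to 30 N of jaw on cassette (about 14.7 to 18 N at the trigger's end) is firm. Over 32 N it cracks. Poses are too coarse to stop by.
- rack: white fixed rack 140 x 58 mm, base 6 thick; origin on the desk under its centre. Three places along its x axis at x = -44, 0, 44 mm, each a V trough 40 mm long between low dividers (tops at z = 17), trough rims at y = +-16, z = 15; a cassette lies in it with its axis along the rack's x, 28 mm over the desk. The place at x = 44 is taken.
- place_1 (a point): where a cassette's origin comes to lie in the rack's empty place at x = -44 mm, 28 mm over the desk
- place_2 (a point): where a cassette's origin comes to lie in the rack's empty place at x = 0, 28 mm over the desk
- finished_cassette: a closed cassette of the same shape in the rack's third place; leave it there
- stain_box_small: white carton 51 x 51 x 89 mm behind the clamp; bystander
- dropper_bottle: brown dropper bottle, 29 mm diameter, 102 high, behind the clamp; bystander
- reagent_bottle: white reagent bottle, 68 mm diameter, 159 high, on the right; bystander
- spare_eyepiece: black eyepiece, 39 mm diameter, 46 high, behind the tail of the clamp; bystander
Not all that is in view belongs to the job. What is shaped like the cassette but yellow is not meant.

How it is judged (in metres and radians):
On the way, in this order (a step that is already met when the one before it is completed fails the run):
1. the jaw has pressed the cap fully home (within 0.5 mm) and bears firmly on it (over 20 N) (value of joint cap above 0.0045 m and contact force between bar and cassette above 20 N), for 0.1 s.
2. the release tab has let the jaw run all the way back (within 3 mm), the cap still home (x of jaw_face in the frame of clamp below 0.075 m and value of joint cap above 0.0045 m), for 0.2 s.
At the end, for the whole second after the job is handed in: The closed cassette (cap within 0.5 mm of home) lies still in place 1 or 2 of the rack, its centre within 9 mm of the place's point in plan (10 mm in all) and its axis along the rack to 0.15 rad; the clamp's jaw is fully back (within 3 mm) (all of step 2 and ((horizontal distance between cassette and place_1 below 0.009 m and distance between cassette and place_1 below 0.01 m) or (horizontal distance between cassette and place_2 below 0.009 m and distance between cassette and place_2 below 0.01 m)) and angle between the x axis of cassette and the x axis of rack, either way round below 0.15 rad and linear speed of cassette below 0.01 m/s); the robot touches nothing.
It fails at once if the cassette is overloaded: more than 32 N between the clamp's jaw and the cassette (contact force between bar and cassette above 32 N).
It fails at once if the jaw or its bar is pushed by the robot instead of the trigger (more than 4 N) (contact force between any of the fingers, the arm and bar above 4 N).
It fails at once if the finished cassette already in the rack is moved more than 8 mm (distance of finished_cassette from where it was at the start of the episode above 0.008 m).
It fails at once if a bottle, carton or eyepiece near by is moved more than 20 mm (distance of any of stain_box_small, dropper_bottle, reagent_bottle, spare_eyepiece from where it was at the start of the episode above 0.02 m).
It also fails if it takes over 72 s, if anything falls off the work surface, if the arm or the gripper's body presses on something with over 40 N, if the wrist force passes 120 N, or if a joint passes its speed limit or range.

## Working session

There is one attempt and no reset: what is moved stays moved. The work goes in short steps, Python scripts to look and compute and a tool call to move; the robot and the scene stay as the last step left them, time stands still between calls to the robot, and variables do not carry over. Pictures are saved under pics/ and viewed, at most 12 in all, crops included, and the job is handed in when it is done.

Besides the shell and the picture viewer there is one more tool, called as a command line: name --argument value ..., lists and objects as JSON in quotes. play_rows: Moves the arm, as the interface text tells. Scaled input: -1 to 1 covers 30 mm each way for a shift and 0.15 rad each way for a turn. Its arguments: {"type":"object","properties":{"commands":{"type":"string"},"grip":{"type":"number"}},"required":["commands"]}

```bash
mkdir -p pics; ls
cat > h.py <<'E'
import numpy as np, cv2
from station import r, cams
def cap(n):
    i=cams.camera_info(n); p,d=cams.capture(n); return p,d,i
def ray(i,u,v):
    K=np.array(i["mtx"]);R=np.array(i["R"]);t=np.array(i["t"])
    x=(u-K[0,2])/K[0,0]; y=(v-K[1,2])/K[1,1]; rd=np.hypot(x,y); q=rd
    for _ in range(20): q=rd/(1+i["k1"]*q*q)
    s=q/rd if rd>0 else 1
    return -R.T@t, R.T@np.array([x*s,y*s,1.0])
def onz(i,u,v,z):
    c,d=ray(i,u,v); return c+d*(z-c[2])/d[2]
def pt(i,d,u,v):
    c,dr=ray(i,u,v); return c+dr*float(d[int(v),int(u)])
E
python3 - <<'E'
from h import *
for n in("scene","top"):
    p,d,i=cap(n); cv2.imwrite(f"pics/{n}0.png",p); np.savez(f"{n}0.npz",p=p,d=d,**i)
    print(n,-np.array(i["R"]).T@i["t"],i["mtx"][0],i["k1"])
print(r.sense())
E
```

```text
pics
scene [0.10815929 0.74530988 0.55598224] [508.60742679   0.         277.10026355] 0.039661202343331536
top [ 0.29222471 -0.05669225  1.12760379] [447.80145271   0.         277.32094914] -0.11168854246498226
{'time_s': 0.1, 'joints': array([-5.03857568e+01,  2.20853738e+01,  3.89113201e-01, -2.44379636e-02,
       -6.84092732e+01, -1.48174057e+01]), 'joint_velocities': array([-0.03544432, -0.09325106,  0.24048876,  0.06837804, -0.08497911,
       -0.04706273]), 'effort': array([-1.29436994e-03, -3.91689527e+01,  1.87936646e+01,  4.23196167e+00,
        1.34533746e-02, -7.03864589e-05]), 'tcp_pos': array([ 0.26191126, -0.56684988,  0.19449192]), 'ee_rot': array([[-9.07866558e-01, -4.19258343e-01, -8.68890740e-04],
       [-4.19259234e-01,  9.07865023e-01,  1.67177630e-03],
       [ 8.79293508e-05,  1.88204026e-03, -9.99998225e-01]]), 'wrist_force': array([0.36455518, 0.62465078, 0.19530944]), 'moment': array([ 0.01145671, -0.01505697,  0.03296085]), 'gripper_force': 0.0, 'gripper_width': 1.0039634657130552}
```

View pics/scene0.png

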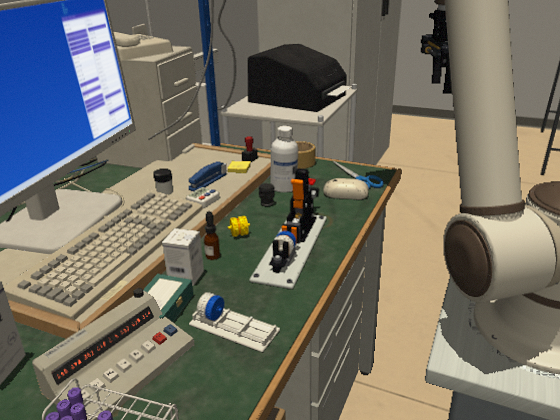

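View pics/top0.png

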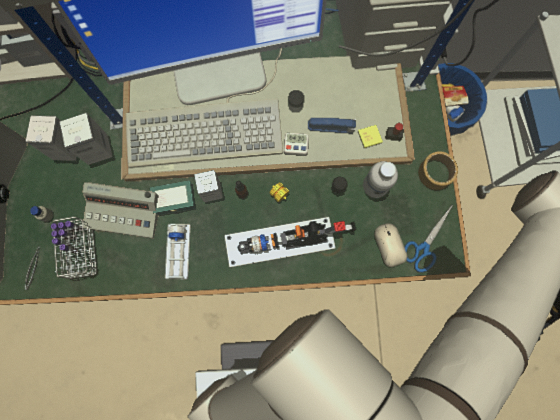

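The top view shows the clamp plate at about (280,242), its x axis pointing left, with the red tab at about (345,227). The rack is upright at about (177,250), with the finished cassette at its upper end (177,232).

Run:
```python
from h import *
z=np.load("top0.npz"); p,d=z["p"],z["d"]; i={k:z[k] for k in("mtx","k1","R","t")}
hsv=cv2.cvtColor(p,cv2.COLOR_BGR2HSV)
def plane(mask,box,h,name):
    m=np.zeros_like(mask); x0,y0,x1,y1=box; m[y0:y1,x0:x1]=mask[y0:y1,x0:x1]
    v,u=np.nonzero(m); P=np.array([onz(i,a,b,h)[:2] for a,b in zip(u,v)],np.float32)
    rc=cv2.minAreaRect(P*1000); print(name,len(P),rc, P.mean(0)); print(np.round(cv2.boxPoints(rc)))
w=((hsv[...,1]<60)&(hsv[...,2]>120)).astype(np.uint8)
plane(w,(222,212,345,272),.008,"plate")
plane(w,(158,218,196,284),.012,"rack")
red=((hsv[...,0]<6)|(hsv[...,0]>174))&(hsv[...,1]>150)&(hsv[...,2]>80)
plane(red.astype(np.uint8),(330,215,360,240),.087,"tab")
blue=(abs(hsv[...,0].astype(int)-110)<14)&(hsv[...,1]>120)
plane(blue.astype(np.uint8),(230,225,300,260),.055,"cap")
plane(blue.astype(np.uint8),(160,215,195,265),.043,"fin")
orr=(hsv[...,0]>=6)&(hsv[...,0]<20)&(hsv[...,1]>170)&(hsv[...,2]>120)
plane(orr.astype(np.uint8),(285,215,335,250),.13,"trig")
c=p[205:290,150:370]; cv2.imwrite("pics/topc.png",cv2.resize(c,None,fx=3.6,fy=3.6,interpolation=cv2.INTER_CUBIC))
```

```text
plate 2186 ((455.4404296875, -67.90414428710938), (83.9413070678711, 271.5738525390625), 6.493431568145752) [ 0.45115665 -0.04876684]
[[ 398.   62.]
 [ 429. -208.]
 [ 512. -198.]
 [ 482.   72.]]
rack 1122 ((447.2431335449219, 190.36001586914062), (59.811859130859375, 141.5790557861328), 85.43771362304688) [0.44265178 0.19070457]
[[374. 166.]
 [515. 155.]
 [520. 215.]
 [379. 226.]]
tab 93 ((472.1166076660156, -210.69052124023438), (24.004430770874023, 21.64156150817871), 86.20462799072266) [ 0.47161254 -0.21120533]
[[ 461. -222.]
 [ 482. -223.]
 [ 484. -199.]
 [ 462. -198.]]
cap 66 ((450.002197265625, -30.415739059448242), (34.52674102783203, 15.099069595336914), 6.068096160888672) [ 0.44946304 -0.02853973]
[[432. -25.]
 [434. -40.]
 [468. -36.]
 [466. -21.]]
fin 65 ((479.6596984863281, 187.05807495117188), (32.797645568847656, 14.976408958435059), 86.38330078125) [0.48182827 0.18676442]
[[471. 171.]
 [486. 170.]
 [488. 203.]
 [473. 204.]]
trig 51 ((458.0057678222656, -113.83765411376953), (15.823638916015625, 22.823179244995117), 85.83145141601562) [ 0.45788285 -0.11246748]
[[ 446. -121.]
 [ 469. -123.]
 [ 470. -107.]
 [ 447. -105.]]
```

View pics/topc.png

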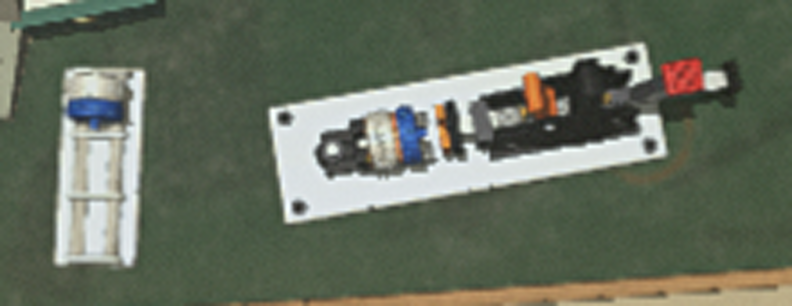

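Plate measures 272×84 as it should. The derived clamp frame has its origin at (461.3, −119.6) mm and its x axis at 96.5°. It predicts the tab at (472,−212) and the trigger at (460,−110), within about 3 mm of what I measured. Place 1 is at about (403,194). I'm going above the trigger's front with the fingers shut and the tool y axis across the clamp.

play_rows --commands "0.382 0.949 0.04 0 0 0.491;0.382 0.949 0.04 0 0 0.491;0.382 0.949 0.04 0 0 0.491;0.382 0.949 0.04 0 0 0.491;0.382 0.949 0.04 0 0 0.491;0.382 0.949 0.04 0 0 0.491;0.382 0.949 0.04 0 0 0.491;0.382 0.949 0.04 0 0 0.491;0.382 0.949 0.04 0 0 0.491;0.382 0.949 0.04 0 0 0.491;0.382 0.949 0.04 0 0 0.491;0.382 0.949 0.04 0 0 0.491;0.382 0.949 0.04 0 0 0.491;0.382 0.949 0.04 0 0 0.491;0.382 0.949 0.04 0 0 0.491;0.382 0.949 0.04 0 0 0.491;0.382 0.949 0.04 0 0 0.491;0 0 0 0 0 0;0 0 0 0 0 0" --grip 0

```text
time_s: 2.0
tcp_pos: [0.4567, -0.0829, 0.2154]
ee_rot: [[0.115, -0.993, -0.001], [-0.993, -0.115, -0.0], [-0.0, 0.001, -1.0]]
wrist_force: [-0.5, -0.1, -0.7]
gripper_width: 0.003
gripper_force: 0.0
```

```bash
cat > s.py <<'E'
from h import *
O=np.array([.4613,-.1196]); X=np.array([-.113,.9936]); Y=np.array([-.9936,-.113])
def st():
    s=r.sense(); q=s["tcp_pos"][:2]-O; f=s["wrist_force"]
    print("t",s["time_s"],"tcp",np.round(s["tcp_pos"]*1e3,1),"clamp",np.round([q@X*1e3,q@Y*1e3],1),"Fx %.2f Fy %.2f Fz %.2f"%(f[:2]@X,f[:2]@Y,f[2]),"yaw %.1f"%np.degrees(np.arctan2(s["ee_rot"][1,1],s["ee_rot"][0,1])),"zax",np.round(s["ee_rot"][:,2],3),"w %.3f"%s["gripper_width"])
if __name__=="__main__": st()
E
python3 - <<'E'
from s import *
st()
p,d,i=cap("wrist"); cv2.imwrite("pics/w1.png",p); np.savez("w1.npz",p=p,d=d,**i)
E
```

```text
t 2.0 tcp [456.7 -82.9 215.4] clamp [37.   0.4] Fx -0.00 Fy 0.48 Fz -0.71 yaw -173.4 zax [-0.001 -0.    -1.   ] w 0.003
```

View pics/w1.png

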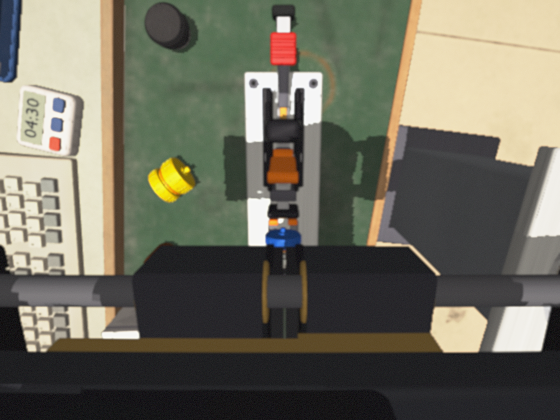

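The wrist view shows the grip and trigger (283,167), tab (283,47) and cap (284,236) in line with the shut fingers (284). I'll check these by ray, then lower in front of the trigger.

Run:
```python
from s import *
z=np.load("w1.npz"); i={k:z[k] for k in("mtx","k1","R","t")}; hsv=cv2.cvtColor(z["p"],cv2.COLOR_BGR2HSV)
def f(m,box,h,n):
    x0,y0,x1,y1=box; v,u=np.nonzero(m[y0:y1,x0:x1]); u=u+x0;v=v+y0
    P=np.array([onz(i,a,b,h)[:2]-O for a,b in zip(u,v)]); C=np.c_[P@X,P@Y]*1e3
    print(n,len(u),u.min(),u.max(),v.min(),v.max(),np.round(C.mean(0),1),np.round(C.min(0),1),np.round(C.max(0),1), "depthz",np.round(np.median([pt(i,z["d"],a,b)[2] for a,b in zip(u,v)]),4))
H,S,V=[hsv[...,k].astype(int) for k in range(3)]
f(((H<6)|(H>174))&(S>150)&(V>60),(260,20,310,75),.087,"tab")
f((H>=6)&(H<20)&(S>170)&(V>60),(255,140,310,190),.132,"trig")
f((abs(H-110)<14)&(S>120),(255,215,310,247),.055,"cap")
w=(S<60)&(V>110); f(w,(235,60,330,95),.008,"plate tail")
```

```text
tab 843 270 296 32 65 [-91.2  -0.5] [-104.   -11.4] [-78.3  10.6] depthz 0.0859
trig 908 267 298 149 183 [ 2.5 -0.8] [-11.6 -12.9] [14.8 11.5] depthz 0.1195
cap 532 266 299 228 246 [87.1 -0.7] [ 76.1 -18.4] [96.  16.5] depthz 0.0516
plate tail 2290 235 329 60 94 [-75.9  -5. ] [-94.6 -52.2] [-60.3  49.1] depthz 0.0063
```

play_rows --commands "0 0 -0.6 0 0 0;0 0 -0.9 0 0 0;0 0 -0.9 0 0 0;0 0 -0.6 0 0 0;0 0 -0.25 0 0 0;0 0 0 0 0 0"

```text
time_s: 2.65
tcp_pos: [0.4561, -0.0842, 0.1176]
ee_rot: [[0.112, -0.994, -0.002], [-0.994, -0.112, -0.0], [0.0, 0.002, -1.0]]
wrist_force: [0.1, 2.0, 0.4]
gripper_width: 0.007
gripper_force: 0.0
```

```bash
python3 s.py
```

```text
t 2.65 tcp [456.1 -84.2 117.6] clamp [35.8  1.2] Fx 1.97 Fy -0.36 Fz 0.37 yaw -173.6 zax [-0.002 -0.    -1.   ] w 0.007
```

play_rows --commands "0 0 0 0 0 0;0 0 0 0 0 0"

```text
time_s: 2.85
tcp_pos: [0.4578, -0.0835, 0.1195]
ee_rot: [[0.113, -0.994, 0.002], [-0.994, -0.113, 0.0], [0.0, -0.002, -1.0]]
wrist_force: [-0.2, -0.1, 0.5]
gripper_width: 0.007
gripper_force: 0.0
```

```bash
python3 s.py
```

```text
t 2.85 tcp [457.8 -83.5 119.5] clamp [36.3 -0.6] Fx -0.08 Fy 0.21 Fz 0.48 yaw -173.5 zax [ 0.002  0.    -1.   ] w 0.007
```

play_rows --commands "0.0113 -0.1 0 0 0 0;0.0113 -0.1 0 0 0 0;0 0 0 0 0 0"

```text
time_s: 3.15
tcp_pos: [0.4579, -0.0897, 0.1187]
ee_rot: [[0.113, -0.994, 0.001], [-0.994, -0.113, 0.0], [0.0, -0.001, -1.0]]
wrist_force: [0.1, 0.6, -0.1]
gripper_width: 0.003
gripper_force: 0.0
```

```bash
python3 s.py
```

```text
t 3.15 tcp [457.9 -89.7 118.7] clamp [30.1  0. ] Fx 0.62 Fy -0.13 Fz -0.14 yaw -173.5 zax [ 0.001  0.    -1.   ] w 0.003
```

play_rows --commands "0.0113 -0.1 0 0 0 0;0 0 0 0 0 0"

```text
time_s: 3.35
tcp_pos: [0.458, -0.0926, 0.1184]
ee_rot: [[0.114, -0.994, 0.0], [-0.994, -0.114, -0.0], [0.0, -0.0, -1.0]]
wrist_force: [-0.0, -0.4, -0.6]
gripper_width: 0.008
gripper_force: 0.0
```

play_rows --commands "0.0075 -0.066 0 0 0 0;0 0 0 0 0 0"

```text
time_s: 3.55
tcp_pos: [0.4582, -0.0945, 0.1183]
ee_rot: [[0.114, -0.994, -0.0], [-0.994, -0.114, -0.0], [0.0, 0.0, -1.0]]
wrist_force: [-0.8, 0.1, 0.6]
gripper_width: 0.002
gripper_force: 0.0
```

play_rows --commands "0.0075 -0.066 0 0 0 0;0 0 0 0 0 0"

```text
time_s: 3.75
tcp_pos: [0.4584, -0.0964, 0.1183]
ee_rot: [[0.114, -0.994, -0.0], [-0.994, -0.114, -0.0], [0.0, 0.0, -1.0]]
wrist_force: [1.0, -0.4, 0.5]
gripper_width: 0.003
gripper_force: 0.0
```

play_rows --commands "0.0075 -0.066 0 0 0 0;0 0 0 0 0 0"

```text
time_s: 3.95
tcp_pos: [0.4587, -0.0984, 0.1184]
ee_rot: [[0.114, -0.994, 0.0], [-0.994, -0.114, -0.0], [0.0, -0.0, -1.0]]
wrist_force: [1.2, -0.2, -0.3]
gripper_width: 0.004
gripper_force: 0.0
```

```bash
python3 s.py
```

```text
t 3.95 tcp [458.7 -98.4 118.4] clamp [21.3  0.2] Fx -0.32 Fy -1.14 Fz -0.34 yaw -173.5 zax [ 0. -0. -1.] w 0.004
```

play_rows --commands "0.0075 -0.066 0 0 0 0;0 0 0 0 0 0"

```text
time_s: 4.15
tcp_pos: [0.4589, -0.1004, 0.1183]
ee_rot: [[0.114, -0.994, -0.0], [-0.994, -0.114, -0.0], [0.0, 0.0, -1.0]]
wrist_force: [0.7, 0.2, -0.0]
gripper_width: 0.005
gripper_force: 0.0
```

play_rows --commands "0.0075 -0.066 0 0 0 0;0 0 0 0 0 0"

```text
time_s: 4.35
tcp_pos: [0.4591, -0.1024, 0.1184]
ee_rot: [[0.114, -0.994, 0.0], [-0.994, -0.114, -0.0], [0.0, -0.0, -1.0]]
wrist_force: [-0.8, -0.2, -0.2]
gripper_width: 0.004
gripper_force: 0.0
```

play_rows --commands "0.0075 -0.066 0 0 0 0;0 0 0 0 0 0"

```text
time_s: 4.55
tcp_pos: [0.4593, -0.1044, 0.1183]
ee_rot: [[0.114, -0.994, -0.0], [-0.994, -0.114, -0.0], [0.0, 0.0, -1.0]]
wrist_force: [0.1, -1.1, 0.1]
gripper_width: 0.004
gripper_force: 0.0
```

```bash
python3 s.py
python3 - <<'E'
from s import *
p,d,i=cap("scene"); cv2.imwrite("pics/s2.png",cv2.resize(p[140:300,220:360],None,fx=4,fy=3.7*4/3.7))if 0 else cv2.imwrite("pics/s2.png",cv2.resize(p[150:290,220:360],(600,600)))
E
```

```text
t 4.55 tcp [ 459.3 -104.4  118.3] clamp [15.3  0.2] Fx -1.12 Fy 0.06 Fz 0.08 yaw -173.5 zax [-0. -0. -1.] w 0.004
```

View pics/s2.png

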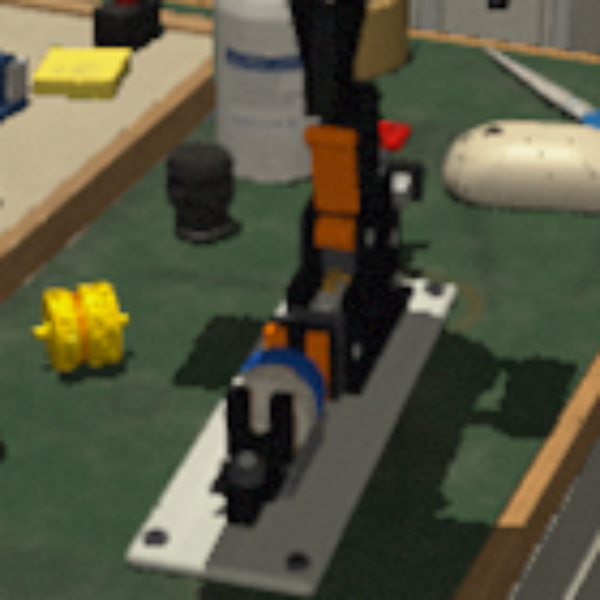

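Run:
```python
from s import *
i=cams.camera_info("scene")
R=np.array(i["R"]);t=np.array(i["t"]);K=np.array(i["mtx"])
def pr(P):
    c=R@P+t; x,y=c[0]/c[2],c[1]/c[2]; s=1+i["k1"]*(x*x+y*y); return K[0,0]*x*s+K[0,2],K[1,1]*y*s+K[1,2]
def cl(x,y,z): q=O+X*x/1e3+Y*y/1e3; return np.array([q[0],q[1],z/1e3])
def show(n,P): u,v=pr(P); print(n,round(u,1),round(v,1),"crop",round((u-220)*600/140),round((v-150)*600/140))
show("tcp",cl(15.3,.2,118.3))
show("trig rest",cl(10,0,129)); show("trig sq",cl(-10,0,126)); show("plate",cl(188,42,8)); show("plate2",cl(188,-42,8)); show("griptop",cl(-26,0,142))
show("griptop",cl(-17,13.5,142));show("griptop",cl(-17,-13.5,142))
z=np.load("w1.npz"); j={k:z[k] for k in("mtx","k1","R","t")}
for v in range(140,195,6): q=pt(j,z["d"],283,v); print(v,np.round([(q[:2]-O)@X*1e3,(q[:2]-O)@Y*1e3,q[2]*1e3],1),z["p"][v,283])
```

```text
tcp 297.1 187.1 crop 331 159
trig rest 297.7 181.2 crop 333 134
trig sq 300.4 178.5 crop 345 122
plate 293.7 285.6 crop 316 581
plate2 249.7 278.0 crop 127 549
griptop 302.5 168.3 crop 354 78
griptop 307.8 170.6 crop 376 88
griptop 294.9 169.3 crop 321 83
140 [-18.8  -0.3 139.3] [44 41 41]
146 [-7.7 -0.4 45.4] [101 102 103]
152 [-4.5 -0.4 77.7] [ 18  80 164]
158 [-0.8 -0.4 94.2] [ 25  69 135]
164 [  2.6  -0.4 110.2] [ 20  68 135]
170 [  5.4  -0.3 125.7] [ 20  69 137]
176 [  9.4  -0.3 131. ] [ 21  86 172]
182 [ 14.2  -0.3 130.9] [ 39  72 133]
188 [35.6 -0.4 44.7] [118 119 122]
194 [40.8 -0.4 50.2] [66 62 65]
```

Run:
```python
from s import *
p,d,i=cap("scene")
for u in (292,297,302):
  for v in range(158,206,3): q=pt(i,d,u,v); print(u,v,np.round([(q[:2]-O)@X*1e3,(q[:2]-O)@Y*1e3,q[2]*1e3],1),p[v,u])
```

```text
292 158 [ 25.4  -6.8 184.2] [13 13 11]
292 161 [ 22.2  -7.9 176.6] [16 13 18]
292 164 [ 26.7  -6.6 172.2] [12 14 10]
292 167 [ 25.3  -7.1 165.3] [11  9 11]
292 170 [ 27.4  -6.5 159.9] [13 17 14]
292 173 [ 26.8  -6.8 153.3] [12 13  8]
292 176 [ 24.5  -7.5 145.8] [13 13 12]
292 179 [ 12.2 -11.3 133.4] [ 42  71 124]
292 182 [ 17.3  -9.8 129.3] [  0  59 135]
292 185 [-200.7  -74.9   15.6] [ 63  83 117]
292 188 [-206.2  -76.6    4.5] [ 85  95 116]
292 191 [-203.2  -75.8   -2.3] [33 48 65]
292 194 [-181.8  -69.5    0.3] [55 81 70]
292 197 [  7.7 -13.1  90.8] [ 7 13 15]
292 200 [  9.  -12.7  84.6] [9 5 1]
292 203 [  7.5 -13.3  76.9] [5 5 0]
297 158 [ 22.7   2.4 184.1] [15 13 15]
297 161 [ 24.3   2.8 178.5] [12 13 14]
297 164 [ 27.7   3.7 173.7] [20 21 23]
297 167 [ 24.6   2.8 166.1] [14 20 17]
297 170 [ 25.1   2.9 160. ] [22 20 22]
297 173 [ 26.7   3.3 154.3] [19 15 17]
297 176 [ 22.6   2.1 146.1] [18 22 18]
297 179 [ 10.7  -1.3 133.9] [ 7 38 85]
297 182 [ 11.4  -1.2 127.7] [  0  64 139]
297 185 [  9.8  -1.7 120.2] [  1  58 129]
297 188 [  7.5  -2.4 112.4] [  7  59 131]
297 191 [  7.8  -2.3 105.9] [  0  58 129]
297 194 [ 3.5 -3.6 96.9] [  4  58 130]
297 197 [ 3.5 -3.6 90. ] [  0  58 130]
297 200 [-0.7 -4.9 80.9] [ 3 38 89]
297 203 [ 5.9 -3.  77.5] [  3  67 143]
302 158 [ 24.9  13.  186. ] [10 13  6]
302 161 [ 17.5  10.9 176.6] [9 8 5]
302 164 [ 13.2   9.7 168.5] [22 39 46]
302 167 [ 11.7   9.3 161.4] [21 41 51]
302 170 [ 10.6   9.  154.5] [10 15 12]
302 173 [  9.    8.6 147.3] [12  9  9]
302 176 [-16.8   1.5 128.8] [15 10 10]
302 179 [-18.    1.1 121.5] [24 20 21]
302 182 [ 16.3  10.5 131.2] [ 14  59 123]
302 185 [  9.6   8.7 121.4] [  0  48 106]
302 188 [ 10.7   9.  115.3] [  7  53 115]
302 191 [  8.9   8.5 107.7] [  0  53 120]
302 194 [ 3.9  7.1 98.4] [  6  62 130]
302 197 [ 4.3  7.2 91.8] [  0  59 131]
302 200 [-1.8  5.5 81.8] [12 27 57]
302 203 [ 6.1  7.7 79. ] [ 14  50 105]
```

The depth shows the finger faces at clamp x≈25, ending at about z 143 rather than at the reported 118, so they're hovering over the trigger. I'll back off, lower, and find the true tip.

play_rows --commands "-0.056 0.497 0 0 0 0;-0.056 0.497 0 0 0 0;0 0 -0.4 0 0 0;0 0 -0.4 0 0 0;0 0 0 0 0 0;0 0 0 0 0 0"

```text
time_s: 5.25
tcp_pos: [0.4561, -0.0745, 0.0945]
ee_rot: [[0.114, -0.993, -0.0], [-0.993, -0.114, -0.0], [0.0, 0.0, -1.0]]
wrist_force: [1.5, 0.5, -0.6]
gripper_width: 0.004
gripper_force: 0.0
```

Run:
```python
from s import *
st()
p,d,i=cap("scene"); cv2.imwrite("pics/s3.png",cv2.resize(p[110:250,220:360],(600,600),interpolation=cv2.INTER_CUBIC))
R=np.array(i["R"]);t=np.array(i["t"]);K=np.array(i["mtx"])
c=R@r.sense()["tcp_pos"]+t; print("tcp px",K[0,0]*c[0]/c[2]+K[0,2],K[1,1]*c[1]/c[2]+K[1,2])
u=int(round(K[0,0]*c[0]/c[2]+K[0,2]))
for v in range(150,206,3): q=pt(i,d,u,v); print(u,v,np.round([(q[:2]-O)@X*1e3,(q[:2]-O)@Y*1e3,q[2]*1e3],1),p[v,u])
```

```text
t 5.25 tcp [456.1 -74.5  94.5] clamp [45.4  0.1] Fx 0.37 Fy -1.51 Fz -0.63 yaw -173.5 zax [-0. -0. -1.] w 0.004
tcp px 292.8325729657971 204.21984345648525
293 150 [ 67.8   7.8 218.1] [ 33  79 105]
293 153 [ 74.6   9.8 215. ] [24 18 19]
293 156 [ 83.4  12.3 212.9] [26 28 24]
293 159 [ 79.8  11.2 205.6] [25 25 26]
293 162 [ 81.8  11.7 200.6] [28 25 25]
293 165 [-205.  -73.   68.] [41 41 41]
293 168 [4.290e+01 1.000e-01 1.713e+02] [3 3 8]
293 171 [ 55.4   3.8 170.8] [12  9 13]
293 174 [ 54.4   3.4 164.2] [17 16 17]
293 177 [ 52.4   2.8 157. ] [17 17 14]
293 180 [ 50.9   2.2 150. ] [20 21 22]
293 183 [ 52.3   2.6 144.3] [17 14 15]
293 186 [ 55.2   3.4 139.4] [16 19 17]
293 189 [ 55.2   3.3 133.1] [23 20 19]
293 192 [ 53.8   2.8 125.9] [19 14 14]
293 195 [ -8.1 -15.6  87.5] [10 28 62]
293 198 [  2.5 -12.5  86.1] [15 34 71]
293 201 [  1.  -13.   78.4] [ 8 26 52]
293 204 [  3.1 -12.5  72.5] [13 46 97]
```

View pics/s3.png

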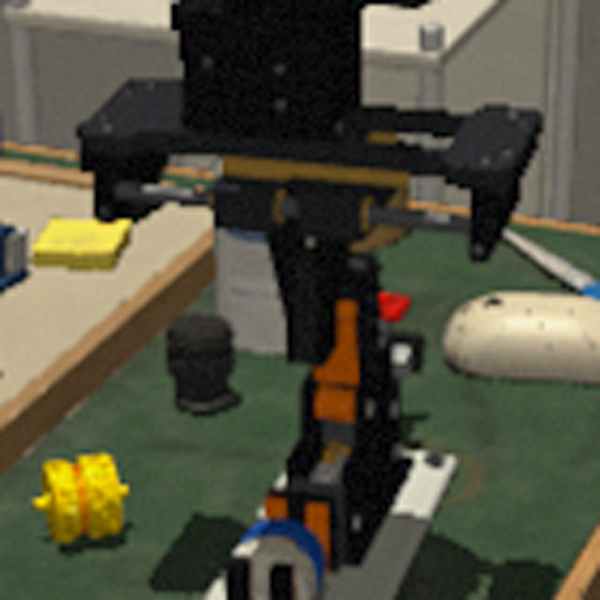

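The scene view shows the real fingertips at about crop (305,360), so z≈120, some 25 mm above the reported TCP. I'll push at TCP z≈0.091 and let contact confirm it.

play_rows --commands "0.03 -0.265 -0.13 0 0 0;0.03 -0.265 0 0 0 0;0 0 0 0 0 0"

```text
time_s: 5.6
tcp_pos: [0.4579, -0.0913, 0.0905]
ee_rot: [[0.112, -0.994, 0.0], [-0.994, -0.112, -0.0], [0.0, -0.0, -1.0]]
wrist_force: [0.4, 0.4, -0.9]
gripper_width: 0.003
gripper_force: 0.0
```

play_rows --commands "0.0113 -0.1 0 0 0 0;0 0 0 0 0 0"

```text
time_s: 5.8
tcp_pos: [0.4582, -0.0935, 0.0905]
ee_rot: [[0.113, -0.994, 0.0], [-0.994, -0.113, 0.0], [-0.0, -0.0, -1.0]]
wrist_force: [0.4, 2.1, -0.5]
gripper_width: 0.002
gripper_force: 0.4
```

play_rows --commands "0.0113 -0.1 0 0 0 0;0 0 0 0 0 0"

```text
time_s: 6.0
tcp_pos: [0.4586, -0.0962, 0.0906]
ee_rot: [[0.114, -0.994, 0.0], [-0.994, -0.114, 0.0], [-0.0, -0.0, -1.0]]
wrist_force: [-0.7, 2.9, 2.4]
gripper_width: 0.004
gripper_force: 1.5
```

play_rows --commands "0.0113 -0.1 0 0 0 0;0 0 0 0 0 0"

```text
time_s: 6.2
tcp_pos: [0.4591, -0.0991, 0.0907]
ee_rot: [[0.114, -0.994, 0.001], [-0.994, -0.114, 0.0], [-0.0, -0.001, -1.0]]
wrist_force: [-1.5, 3.8, 2.6]
gripper_width: 0.002
gripper_force: 2.3
```

```bash
python3 s.py
```

```text
t 6.2 tcp [459.1 -99.1  90.7] clamp [20.6 -0.1] Fx 3.92 Fy 1.05 Fz 2.57 yaw -173.5 zax [ 0.001  0.    -1.   ] w 0.002
```

Contact came at x≈26.5, as expected for this tip height. Now I'll complete the first stroke.

play_rows --commands "0.0132 -0.117 0 0 0 0;0.0132 -0.117 0 0 0 0"

```text
time_s: 6.4
tcp_pos: [0.4599, -0.1055, 0.091]
ee_rot: [[0.114, -0.993, 0.001], [-0.993, -0.114, 0.001], [-0.001, -0.001, -1.0]]
wrist_force: [-2.8, 8.7, 7.1]
gripper_width: 0.005
gripper_force: 4.5
```

play_rows --commands "0.0132 -0.117 0 0 0 0;0.0132 -0.117 0 0 0 0;0 0 0 0 0 0"

```text
time_s: 6.7
tcp_pos: [0.4608, -0.1132, 0.0907]
ee_rot: [[0.114, -0.994, 0.001], [-0.994, -0.114, 0.0], [-0.0, -0.001, -1.0]]
wrist_force: [-1.1, 4.2, 2.8]
gripper_width: 0.008
gripper_force: 2.5
```

```bash
python3 s.py
```

```text
t 6.7 tcp [ 460.8 -113.2   90.7] clamp [ 6.4 -0.2] Fx 4.26 Fy 0.63 Fz 2.75 yaw -173.5 zax [ 0.001  0.    -1.   ] w 0.008
```

play_rows --commands "-0.027 0.24 0 0 0 0;-0.027 0.24 0 0 0 0;-0.027 0.24 0 0 0 0;0 0 0 0 0 0;0 0 0 0 0 0"

```text
time_s: 7.2
tcp_pos: [0.4577, -0.0917, 0.0904]
ee_rot: [[0.115, -0.993, -0.001], [-0.993, -0.115, -0.0], [0.0, 0.001, -1.0]]
wrist_force: [-0.2, -0.3, -0.3]
gripper_width: 0.007
gripper_force: 0.0
```

```bash
cat > jaw.py <<'E'
from s import *
def jaw(p,d,i):
    hsv=cv2.cvtColor(p,cv2.COLOR_BGR2HSV).astype(int); H,S,V=hsv[...,0],hsv[...,1],hsv[...,2]
    v,u=np.nonzero((H>=4)&(H<22)&(S>150)&(V>50)&(d>0))
    P=np.array([pt(i,d,a,b) for a,b in zip(u,v)]); C=np.c_[(P[:,:2]-O)@X,(P[:,:2]-O)@Y,P[:,2]]*1e3
    k=(abs(C[:,1])<20)&(C[:,2]>35)&(C[:,2]<66)&(C[:,0]>55)&(C[:,0]<108); C=C[k]
    if len(C): print("jaw n",len(C),"x pct10/50/90",np.round(np.percentile(C[:,0],[10,50,90]),1),"z",np.round(np.median(C[:,2]),1))
    else: print("none")
if __name__=="__main__":
    st()
    for f in("scene0.npz","w1.npz"):
        z=np.load(f); print(f); jaw(z["p"],z["d"],{k:z[k] for k in("mtx","k1","R","t")})
    for n in("scene",): print(n); jaw(*cap(n))
E
python3 jaw.py
```

```text
t 7.2 tcp [457.7 -91.7  90.4] clamp [28.1  0.4] Fx -0.27 Fy 0.18 Fz -0.33 yaw -173.4 zax [-0.001 -0.    -1.   ] w 0.007
scene0.npz
jaw n 75 x pct10/50/90 [66.8 71.5 73.2] z 52.6
w1.npz
jaw n 106 x pct10/50/90 [65.3 68.1 71. ] z 56.6
scene
jaw n 60 x pct10/50/90 [71.8 75.8 78.6] z 54.2
```

One click (jaw +5 mm). Second stroke.

play_rows --commands "0.0164 -0.1444 0 0 0 0;0.0164 -0.1444 0 0 0 0"

```text
time_s: 7.45
tcp_pos: [0.4591, -0.1, 0.0908]
ee_rot: [[0.114, -0.994, 0.0], [-0.994, -0.114, 0.001], [-0.001, -0.001, -1.0]]
wrist_force: [-2.4, 8.0, 6.2]
gripper_width: 0.005
gripper_force: 4.7
```

play_rows --commands "0.0164 -0.1444 0 0 0 0"

```text
time_s: 7.55
tcp_pos: [0.4597, -0.1042, 0.0911]
ee_rot: [[0.113, -0.994, 0.001], [-0.994, -0.113, 0.002], [-0.002, -0.001, -1.0]]
wrist_force: [-1.9, 9.8, 6.8]
gripper_width: 0.002
gripper_force: 4.7
```

play_rows --commands "0.0164 -0.1444 0 0 0 0"

```text
time_s: 7.65
tcp_pos: [0.4602, -0.1085, 0.0911]
ee_rot: [[0.113, -0.994, 0.001], [-0.994, -0.113, 0.002], [-0.002, -0.001, -1.0]]
wrist_force: [-2.6, 4.8, 4.6]
gripper_width: 0.008
gripper_force: 2.7
```

play_rows --commands "0.0164 -0.1444 0 0 0 0;0 0 0 0 0 0"

```text
time_s: 7.85
tcp_pos: [0.4608, -0.1134, 0.0908]
ee_rot: [[0.113, -0.994, 0.001], [-0.994, -0.113, 0.001], [-0.001, -0.001, -1.0]]
wrist_force: [-1.2, 5.0, 2.6]
gripper_width: 0.004
gripper_force: 2.5
```

```bash
python3 s.py
```

```text
t 7.85 tcp [ 460.8 -113.4   90.8] clamp [ 6.2 -0.2] Fx 5.10 Fy 0.63 Fz 2.59 yaw -173.5 zax [ 0.001  0.001 -1.   ] w 0.004
```

play_rows --commands "-0.027 0.24 0 0 0 0;-0.027 0.24 0 0 0 0;-0.027 0.24 0 0 0 0;0 0 0 0 0 0;0 0 0 0 0 0"

```text
time_s: 8.35
tcp_pos: [0.4579, -0.0917, 0.0904]
ee_rot: [[0.115, -0.993, -0.0], [-0.993, -0.115, -0.0], [0.0, 0.0, -1.0]]
wrist_force: [0.3, 0.2, 0.4]
gripper_width: 0.006
gripper_force: 0.0
```

```bash
python3 jaw.py | tail -2; python3 s.py
```

```text
scene
jaw n 44 x pct10/50/90 [77.1 81.2 84.7] z 56.7
t 8.4 tcp [457.9 -91.9  90.4] clamp [27.9  0.3] Fx 0.25 Fy -0.13 Fz -0.43 yaw -173.4 zax [-0. -0. -1.] w 0.004
```

Jaw is at about 82 and the force was still the free value. The third stroke goes slowly.

play_rows --commands "0.015 -0.1325 0 0 0 0;0.015 -0.1325 0 0 0 0;0 0 0 0 0 0"

```text
time_s: 8.7
tcp_pos: [0.4592, -0.0997, 0.0908]
ee_rot: [[0.113, -0.994, 0.001], [-0.994, -0.113, 0.001], [-0.001, -0.001, -1.0]]
wrist_force: [-1.3, 6.0, 3.8]
gripper_width: 0.01
gripper_force: 2.7
```

play_rows --commands "0.0056 -0.05 0 0 0 0;0 0 0 0 0 0"

```text
time_s: 8.9
tcp_pos: [0.4593, -0.101, 0.0909]
ee_rot: [[0.113, -0.994, 0.001], [-0.994, -0.113, 0.001], [-0.001, -0.001, -1.0]]
wrist_force: [-1.6, 6.3, 4.2]
gripper_width: 0.006
gripper_force: 3.3
```

play_rows --commands "0.0056 -0.05 0 0 0 0;0 0 0 0 0 0"

```text
time_s: 9.1
tcp_pos: [0.4596, -0.1024, 0.091]
ee_rot: [[0.113, -0.994, 0.001], [-0.994, -0.113, 0.001], [-0.001, -0.001, -1.0]]
wrist_force: [-2.5, 5.7, 5.1]
gripper_width: 0.003
gripper_force: 3.3
```

play_rows --commands "0.0056 -0.05 0 0 0 0;0 0 0 0 0 0"

```text
time_s: 9.3
tcp_pos: [0.4597, -0.1039, 0.0911]
ee_rot: [[0.113, -0.994, 0.001], [-0.994, -0.113, 0.001], [-0.001, -0.001, -1.0]]
wrist_force: [-1.7, 6.5, 4.9]
gripper_width: 0.007
gripper_force: 3.3
```

```bash
python3 s.py
```

```text
t 9.3 tcp [ 459.7 -103.9   91.1] clamp [15.8 -0.2] Fx 6.67 Fy 0.98 Fz 4.91 yaw -173.5 zax [ 0.001  0.001 -1.   ] w 0.007
```

play_rows --commands "0.0056 -0.05 0 0 0 0;0 0 0 0 0 0"

```text
time_s: 9.5
tcp_pos: [0.46, -0.1054, 0.0911]
ee_rot: [[0.113, -0.994, 0.001], [-0.994, -0.113, 0.001], [-0.001, -0.001, -1.0]]
wrist_force: [-2.1, 6.6, 4.9]
gripper_width: 0.003
gripper_force: 3.3
```

play_rows --commands "0.0056 -0.05 0 0 0 0;0 0 0 0 0 0"

```text
time_s: 9.7
tcp_pos: [0.4601, -0.1069, 0.0911]
ee_rot: [[0.113, -0.994, 0.001], [-0.994, -0.113, 0.001], [-0.001, -0.001, -1.0]]
wrist_force: [-1.7, 6.6, 4.7]
gripper_width: 0.005
gripper_force: 3.4
```

play_rows --commands "0.0056 -0.05 0 0 0 0;0 0 0 0 0 0"

```text
time_s: 9.9
tcp_pos: [0.4603, -0.1086, 0.091]
ee_rot: [[0.113, -0.994, 0.001], [-0.994, -0.113, 0.001], [-0.001, -0.001, -1.0]]
wrist_force: [-1.1, 4.9, 3.3]
gripper_width: 0.005
gripper_force: 2.5
```

```bash
python3 s.py
```

```text
t 9.9 tcp [ 460.3 -108.6   91. ] clamp [11.1 -0.3] Fx 4.95 Fy 0.50 Fz 3.28 yaw -173.5 zax [ 0.001  0.001 -1.   ] w 0.005
```

```bash
python3 jaw.py | tail -2
python3 - <<'E'
from s import *
p,d,i=cap("scene"); cv2.imwrite("pics/s4.png",cv2.resize(p[190:290,240:340],(600,600),interpolation=cv2.INTER_CUBIC))
E
```

```text
scene
jaw n 26 x pct10/50/90 [81.5 85.2 87.2] z 56.9
```

View pics/s4.png

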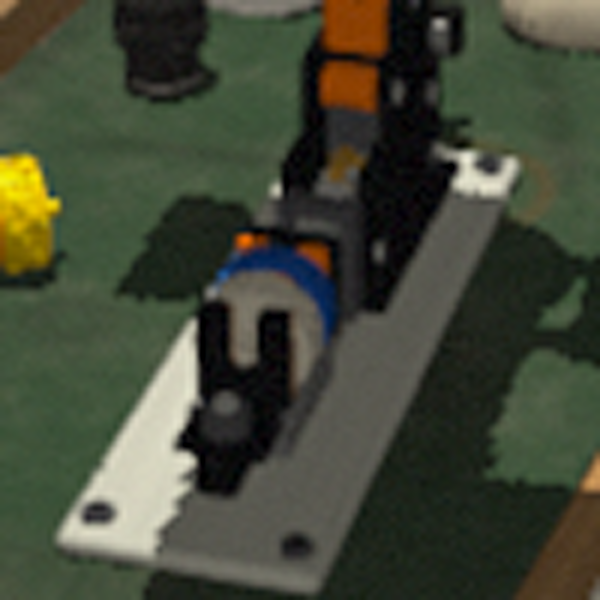

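play_rows --commands "0.0056 -0.05 0 0 0 0;0 0 0 0 0 0"

```text
time_s: 10.2
tcp_pos: [0.4605, -0.1103, 0.0909]
ee_rot: [[0.113, -0.994, 0.001], [-0.994, -0.113, 0.0], [-0.0, -0.001, -1.0]]
wrist_force: [-1.1, 4.3, 3.5]
gripper_width: 0.006
gripper_force: 2.4
```

play_rows --commands "0.0056 -0.05 0 0 0 0;0 0 0 0 0 0"

```text
time_s: 10.4
tcp_pos: [0.4607, -0.1115, 0.0908]
ee_rot: [[0.113, -0.994, 0.001], [-0.994, -0.113, 0.001], [-0.001, -0.001, -1.0]]
wrist_force: [-0.6, 5.2, 4.1]
gripper_width: 0.004
gripper_force: 3.0
```

```bash
python3 s.py
```

```text
t 10.4 tcp [ 460.7 -111.5   90.8] clamp [ 8.1 -0.3] Fx 5.23 Fy 0.03 Fz 4.11 yaw -173.5 zax [ 0.001  0.001 -1.   ] w 0.004
```

play_rows --commands "-0.027 0.24 0 0 0 0;-0.027 0.24 0 0 0 0;-0.016 0.143 0 0 0 0;0 0 0 0 0 0;0 0 0 0 0 0"

```text
time_s: 10.9
tcp_pos: [0.4577, -0.0929, 0.0903]
ee_rot: [[0.114, -0.993, -0.001], [-0.993, -0.114, 0.0], [-0.0, 0.001, -1.0]]
wrist_force: [-0.7, 2.2, -0.3]
gripper_width: 0.003
gripper_force: 1.2
```

```bash
python3 jaw.py | tail -2; python3 s.py
python3 - <<'E'
from s import *
p,d,i=cap("scene"); hsv=cv2.cvtColor(p,cv2.COLOR_BGR2HSV).astype(int)
# cassette top profile along column through cassette: points with |y|<8, z>50
P=[]
for v in range(205,262):
  for u in range(262,308):
    if d[v,u]>0:
      q=pt(i,d,u,v); x,y=(q[:2]-O)@X*1e3,(q[:2]-O)@Y*1e3
      if 60<x<140 and abs(y)<16 and 46<q[2]*1e3<70: P.append((x,y,q[2]*1e3,hsv[v,u,0],hsv[v,u,1],hsv[v,u,2]))
P=np.array(P); b=(abs(P[:,3]-110)<14)&(P[:,4]>120)
w=(P[:,4]<90)&(P[:,5]>70); k=P[:,5]<45
for n,m in(("blue",b),("white",w),("black",k)): print(n,m.sum(),np.round(np.percentile(P[m,0],[3,50,97]),1),np.round(P[m,2].max(),1))
E
```

```text
scene
jaw n 28 x pct10/50/90 [82.8 85.7 86.9] z 57.2
t 10.95 tcp [457.7 -92.9  90.3] clamp [26.9  0.5] Fx 2.18 Fy 0.21 Fz -1.00 yaw -173.5 zax [-0.001  0.    -1.   ] w 0.000
blue 71 [ 78.4  97.8 129.7] 60.8
white 116 [106.1 117.5 124.5] 61.4
black 104 [ 75.6 129.  132.2] 59.3
```

The blue and white halves lie at about x 92–120, so the end jaw stands near 122, not 113, and home is around jaw x = 94. Stroke 4, stepped from the idle end.

play_rows --commands "-0.0066 0.06 0 0 0 0;0 0 0 0 0 0;0 0 0 0 0 0;0.015 -0.1325 0 0 0 0;0.015 -0.1325 0 0 0 0;0 0 0 0 0 0"

```text
time_s: 11.6
tcp_pos: [0.4592, -0.0991, 0.0908]
ee_rot: [[0.113, -0.994, 0.001], [-0.994, -0.113, 0.001], [-0.001, -0.001, -1.0]]
wrist_force: [-0.8, 5.8, 4.0]
gripper_width: 0.005
gripper_force: 2.8
```

play_rows --commands "0.0056 -0.05 0 0 0 0;0 0 0 0 0 0"

```text
time_s: 11.8
tcp_pos: [0.4593, -0.1003, 0.0909]
ee_rot: [[0.113, -0.994, 0.001], [-0.994, -0.113, 0.001], [-0.001, -0.001, -1.0]]
wrist_force: [-2.3, 7.0, 4.6]
gripper_width: 0.003
gripper_force: 3.4
```

play_rows --commands "0.0056 -0.05 0 0 0 0;0 0 0 0 0 0"

```text
time_s: 12.0
tcp_pos: [0.4595, -0.1015, 0.0911]
ee_rot: [[0.113, -0.994, 0.001], [-0.994, -0.113, 0.001], [-0.001, -0.001, -1.0]]
wrist_force: [-1.3, 7.8, 6.3]
gripper_width: 0.005
gripper_force: 3.8
```

play_rows --commands "0.0056 -0.05 0 0 0 0;0 0 0 0 0 0"

```text
time_s: 12.2
tcp_pos: [0.4597, -0.1026, 0.0911]
ee_rot: [[0.113, -0.994, 0.001], [-0.994, -0.113, 0.002], [-0.002, -0.001, -1.0]]
wrist_force: [-3.9, 10.8, 6.4]
gripper_width: 0.004
gripper_force: 5.1
```

play_rows --commands "0.0056 -0.05 0 0 0 0;0 0 0 0 0 0"

```text
time_s: 12.4
tcp_pos: [0.4598, -0.1037, 0.0912]
ee_rot: [[0.113, -0.994, 0.001], [-0.994, -0.113, 0.003], [-0.003, -0.001, -1.0]]
wrist_force: [-3.1, 12.5, 7.7]
gripper_width: 0.008
gripper_force: 6.2
```

```bash
python3 s.py
```

```text
t 12.4 tcp [ 459.8 -103.7   91.2] clamp [16.  -0.3] Fx 12.77 Fy 1.69 Fz 7.66 yaw -173.5 zax [ 0.001  0.003 -1.   ] w 0.008
```

play_rows --commands "0.0056 -0.05 0 0 0 0;0 0 0 0 0 0"

```text
time_s: 12.6
tcp_pos: [0.4599, -0.1051, 0.0913]
ee_rot: [[0.113, -0.994, 0.001], [-0.994, -0.113, 0.003], [-0.003, -0.001, -1.0]]
wrist_force: [-3.2, 12.4, 8.5]
gripper_width: 0.006
gripper_force: 6.4
```

play_rows --commands "0.0045 -0.04 0 0 0 0;0 0 0 0 0 0"

```text
time_s: 12.8
tcp_pos: [0.4601, -0.1063, 0.0913]
ee_rot: [[0.113, -0.994, 0.001], [-0.994, -0.113, 0.003], [-0.003, -0.001, -1.0]]
wrist_force: [-2.5, 12.8, 8.8]
gripper_width: 0.005
gripper_force: 6.4
```

```bash
python3 s.py;python3 jaw.py | tail -1
```

```text
t 12.8 tcp [ 460.1 -106.3   91.3] clamp [13.4 -0.3] Fx 12.96 Fy 1.04 Fz 8.77 yaw -173.5 zax [ 0.001  0.003 -1.   ] w 0.005
jaw n 24 x pct10/50/90 [83.6 86.9 88.9] z 56.7
```

Clear plateau at about 12.8 N: the cap is sliding. I'll go on to the click.

play_rows --commands "0.0045 -0.04 0 0 0 0;0 0 0 0 0 0"

```text
time_s: 13.05
tcp_pos: [0.4603, -0.1075, 0.0913]
ee_rot: [[0.113, -0.994, 0.001], [-0.994, -0.113, 0.003], [-0.003, -0.001, -1.0]]
wrist_force: [-2.9, 12.2, 8.8]
gripper_width: 0.006
gripper_force: 6.4
```

play_rows --commands "0.0045 -0.04 0 0 0 0;0 0 0 0 0 0"

```text
time_s: 13.25
tcp_pos: [0.4603, -0.1087, 0.0913]
ee_rot: [[0.113, -0.994, 0.001], [-0.994, -0.113, 0.003], [-0.003, -0.001, -1.0]]
wrist_force: [-3.9, 12.0, 8.6]
gripper_width: 0.006
gripper_force: 6.4
```

play_rows --commands "0.0034 -0.03 0 0 0 0;0 0 0 0 0 0"

```text
time_s: 13.45
tcp_pos: [0.4605, -0.1096, 0.0913]
ee_rot: [[0.113, -0.994, 0.001], [-0.994, -0.113, 0.003], [-0.002, -0.001, -1.0]]
wrist_force: [-2.8, 12.2, 8.3]
gripper_width: 0.008
gripper_force: 6.3
```

```bash
python3 s.py
```

```text
t 13.45 tcp [ 460.5 -109.6   91.3] clamp [10.  -0.3] Fx 12.39 Fy 1.44 Fz 8.31 yaw -173.5 zax [ 0.001  0.003 -1.   ] w 0.008
```

play_rows --commands "0.0034 -0.03 0 0 0 0;0 0 0 0 0 0"

```text
time_s: 13.65
tcp_pos: [0.4606, -0.1107, 0.0913]
ee_rot: [[0.114, -0.994, 0.001], [-0.994, -0.114, 0.002], [-0.002, -0.001, -1.0]]
wrist_force: [-3.3, 10.6, 7.8]
gripper_width: 0.005
gripper_force: 5.7
```

play_rows --commands "0.0034 -0.03 0 0 0 0;0 0 0 0 0 0"

```text
time_s: 13.85
tcp_pos: [0.4607, -0.1119, 0.0912]
ee_rot: [[0.114, -0.994, 0.001], [-0.994, -0.114, 0.002], [-0.002, -0.001, -1.0]]
wrist_force: [-2.6, 9.8, 6.6]
gripper_width: 0.004
gripper_force: 5.0
```

```bash
python3 s.py
```

```text
t 13.85 tcp [ 460.7 -111.9   91.2] clamp [ 7.7 -0.3] Fx 10.05 Fy 1.52 Fz 6.59 yaw -173.5 zax [ 0.001  0.002 -1.   ] w 0.004
```

play_rows --commands "-0.027 0.24 0 0 0 0;-0.027 0.24 0 0 0 0;-0.022 0.2 0 0 0 0;0 0 0 0 0 0;0 0 0 0 0 0;0 0 0 0 0 0"

```text
time_s: 14.45
tcp_pos: [0.458, -0.0929, 0.0904]
ee_rot: [[0.114, -0.994, -0.0], [-0.994, -0.114, -0.0], [0.0, 0.0, -1.0]]
wrist_force: [-1.2, 0.2, -0.7]
gripper_width: 0.005
gripper_force: 0.0
```

```bash
python3 s.py;python3 jaw.py | tail -1
```

```text
t 14.45 tcp [458.  -92.9  90.4] clamp [26.9  0.3] Fx 0.36 Fy 1.18 Fz -0.68 yaw -173.5 zax [-0. -0. -1.] w 0.005
jaw n 24 x pct10/50/90 [87.1 90.9 93.1] z 57.5
```

play_rows --commands "0.0113 -0.1 0 0 0 0;0.0113 -0.1 0 0 0 0;0 0 0 0 0 0"

```text
time_s: 14.8
tcp_pos: [0.4589, -0.0983, 0.0907]
ee_rot: [[0.113, -0.994, 0.0], [-0.994, -0.113, 0.001], [-0.001, -0.001, -1.0]]
wrist_force: [-2.1, 6.9, 3.2]
gripper_width: 0.008
gripper_force: 3.2
```

play_rows --commands "0.0034 -0.03 0 0 0 0;0 0 0 0 0 0"

```text
time_s: 15.0
tcp_pos: [0.459, -0.0988, 0.0908]
ee_rot: [[0.113, -0.994, 0.0], [-0.994, -0.113, 0.002], [-0.002, -0.001, -1.0]]
wrist_force: [-1.4, 7.8, 4.7]
gripper_width: 0.003
gripper_force: 3.9
```

play_rows --commands "0.0034 -0.03 0 0 0 0;0 0 0 0 0 0"

```text
time_s: 15.2
tcp_pos: [0.459, -0.0994, 0.0909]
ee_rot: [[0.113, -0.994, 0.0], [-0.994, -0.113, 0.002], [-0.002, -0.001, -1.0]]
wrist_force: [-2.7, 9.6, 5.4]
gripper_width: 0.002
gripper_force: 4.6
```

```bash
python3 s.py
```

```text
t 15.2 tcp [459.  -99.4  90.9] clamp [20.3 -0. ] Fx 9.82 Fy 1.61 Fz 5.45 yaw -173.5 zax [ 0.     0.002 -1.   ] w 0.002
```

play_rows --commands "0.0034 -0.03 0 0 0 0;0 0 0 0 0 0"

```text
time_s: 15.4
tcp_pos: [0.4591, -0.1, 0.0909]
ee_rot: [[0.113, -0.994, 0.0], [-0.994, -0.113, 0.002], [-0.002, -0.001, -1.0]]
wrist_force: [-2.5, 11.1, 5.1]
gripper_width: 0.007
gripper_force: 5.4
```

play_rows --commands "0.0034 -0.03 0 0 0 0;0 0 0 0 0 0"

```text
time_s: 15.6
tcp_pos: [0.4592, -0.1006, 0.091]
ee_rot: [[0.113, -0.994, 0.001], [-0.994, -0.113, 0.003], [-0.003, -0.001, -1.0]]
wrist_force: [-3.6, 11.5, 6.8]
gripper_width: 0.002
gripper_force: 6.2
```

play_rows --commands "0.0034 -0.03 0 0 0 0;0 0 0 0 0 0"

```text
time_s: 15.8
tcp_pos: [0.4593, -0.1014, 0.0911]
ee_rot: [[0.113, -0.994, 0.001], [-0.994, -0.113, 0.003], [-0.003, -0.001, -1.0]]
wrist_force: [-3.5, 12.6, 8.5]
gripper_width: 0.006
gripper_force: 6.6
```

```bash
python3 s.py
```

```text
t 15.8 tcp [ 459.3 -101.4   91.1] clamp [18.3 -0.1] Fx 12.95 Fy 2.03 Fz 8.54 yaw -173.5 zax [ 0.001  0.003 -1.   ] w 0.006
```

play_rows --commands "0.0023 -0.02 0 0 0 0;0 0 0 0 0 0"

```text
time_s: 16.0
tcp_pos: [0.4593, -0.1019, 0.0911]
ee_rot: [[0.113, -0.994, 0.001], [-0.994, -0.113, 0.003], [-0.003, -0.001, -1.0]]
wrist_force: [-3.8, 12.3, 6.9]
gripper_width: 0.007
gripper_force: 6.7
```

play_rows --commands "0.0023 -0.02 0 0 0 0;0 0 0 0 0 0"

```text
time_s: 16.2
tcp_pos: [0.4594, -0.1025, 0.0912]
ee_rot: [[0.113, -0.994, 0.001], [-0.994, -0.113, 0.003], [-0.003, -0.001, -1.0]]
wrist_force: [-3.8, 13.7, 8.0]
gripper_width: 0.002
gripper_force: 6.7
```

```bash
python3 s.py
```

```text
t 16.2 tcp [ 459.4 -102.5   91.2] clamp [17.2 -0.1] Fx 14.05 Fy 2.25 Fz 7.97 yaw -173.5 zax [ 0.001  0.003 -1.   ] w 0.002
```

Sliding again at 6.7 on the pad reading. I'll go on in pairs until it climbs; the target is about 8.2.

play_rows --commands "0.0028 -0.025 0 0 0 0;0 0 0 0 0 0"

```text
time_s: 16.4
tcp_pos: [0.4595, -0.1033, 0.0912]
ee_rot: [[0.113, -0.994, 0.001], [-0.994, -0.113, 0.003], [-0.003, -0.001, -1.0]]
wrist_force: [-4.4, 13.6, 8.3]
gripper_width: 0.005
gripper_force: 6.8
```

play_rows --commands "0.0028 -0.025 0 0 0 0;0 0 0 0 0 0"

```text
time_s: 16.6
tcp_pos: [0.4596, -0.1038, 0.0913]
ee_rot: [[0.113, -0.994, 0.001], [-0.994, -0.113, 0.003], [-0.003, -0.001, -1.0]]
wrist_force: [-4.3, 13.9, 8.5]
gripper_width: 0.005
gripper_force: 7.4
```

play_rows --commands "0.0022 -0.02 0 0 0 0;0 0 0 0 0 0"

```text
time_s: 16.8
tcp_pos: [0.4597, -0.1042, 0.0913]
ee_rot: [[0.113, -0.994, 0.001], [-0.994, -0.113, 0.004], [-0.004, -0.001, -1.0]]
wrist_force: [-4.3, 15.6, 10.1]
gripper_width: 0.006
gripper_force: 7.8
```

```bash
python3 s.py
```

```text
t 16.8 tcp [ 459.7 -104.2   91.3] clamp [15.5 -0.1] Fx 15.99 Fy 2.51 Fz 10.12 yaw -173.5 zax [ 0.001  0.004 -1.   ] w 0.006
```

play_rows --commands "0.0022 -0.02 0 0 0 0;0 0 0 0 0 0"

```text
time_s: 17.0
tcp_pos: [0.4597, -0.1047, 0.0913]
ee_rot: [[0.113, -0.994, 0.001], [-0.994, -0.113, 0.004], [-0.004, -0.001, -1.0]]
wrist_force: [-5.0, 15.3, 11.0]
gripper_width: 0.002
gripper_force: 8.3
```

```bash
python3 s.py
```

```text
t 17.0 tcp [ 459.7 -104.7   91.3] clamp [15.  -0.1] Fx 15.78 Fy 3.25 Fz 11.02 yaw -173.5 zax [ 0.001  0.004 -1.   ] w 0.002
```

Pad reading 8.3 and Fx about 15.9 N mean roughly 24 N at the jaw. I'll hold briefly, let the trigger go, and rise over to the tab.

play_rows --commands "0 0 0 0 0 0;0 0 0 0 0 0;0 0 0 0 0 0"

```text
time_s: 17.3
tcp_pos: [0.4597, -0.1047, 0.0913]
ee_rot: [[0.113, -0.994, 0.001], [-0.994, -0.113, 0.004], [-0.004, -0.001, -1.0]]
wrist_force: [-4.8, 15.3, 9.8]
gripper_width: 0.004
gripper_force: 8.2
```

play_rows --commands "-0.027 0.24 0 0 0 0;-0.027 0.24 0 0 0 0;-0.02 0.18 0 0 0 0;0 0 0.9 0 0 0;0 0 0.9 0 0 0;0.05 -0.4 0.5 0 0 0;0.104 -0.91 0 0 0 0;0.104 -0.91 0 0 0 0;0.104 -0.91 0 0 0 0;0.104 -0.91 0 0 0 0;0 0 0 0 0 0;0 0 0 0 0 0"

```text
time_s: 18.5
tcp_pos: [0.471, -0.209, 0.1589]
ee_rot: [[0.112, -0.994, -0.001], [-0.994, -0.112, -0.0], [-0.0, 0.001, -1.0]]
wrist_force: [-0.3, 0.9, 0.3]
gripper_width: 0.01
gripper_force: 0.0
```

```bash
python3 s.py; python3 jaw.py|tail -1
python3 - <<'E'
from s import *
p,d,i=cap("wrist"); c=-np.array(i["R"]).T@np.array(i["t"]); q=c[:2]-O; print("cam clamp",q@X,q@Y,c[2])
p,d,i=cap("scene")
u=r.sense()["tcp_pos"]; R=np.array(i["R"]);t=np.array(i["t"]);K=np.array(i["mtx"])
for k in range(0,80,6):
    c=R@(u+[0,0,k/1e3])+t; a,b=int(K[0,0]*c[0]/c[2]+K[0,2]),int(K[1,1]*c[1]/c[2]+K[1,2]); q=pt(i,d,a,b); print(k,(a,b),np.round([(q[:2]-O)@X*1e3,(q[:2]-O)@Y*1e3,(q[2]-u[2])*1e3],1))
hsv=cv2.cvtColor(p,cv2.COLOR_BGR2HSV).astype(int)
E
```

```text
t 18.5 tcp [ 471.  -209.   158.9] clamp [-89.9   0.4] Fx 0.94 Fy 0.16 Fz 0.29 yaw -173.6 zax [-0.001 -0.    -1.   ] w 0.010
jaw n 27 x pct10/50/90 [87.6 91.  93.7] z 57.0
cam clamp -0.15973058898357811 6.894127475114943e-05 0.34750579636751905
0 (310, 149) [-371.3  -73.1 -112.2]
6 (310, 146) [-416.6  -84.8 -121.2]
12 (310, 144) [-415.   -84.4 -114.6]
18 (310, 141) [-1405.4  -338.8  -484.1]
24 (310, 138) [-82.8   0.8  27.9]
30 (310, 136) [-80.7   1.4  33.1]
36 (310, 133) [-78.8   1.8  40.4]
42 (310, 130) [-82.8   0.7  45.5]
48 (310, 127) [-81.9   0.9  52.3]
54 (310, 125) [-81.6   1.   56.7]
60 (310, 122) [-81.8   0.9  63.1]
66 (310, 119) [-79.3   1.5  70.3]
72 (310, 116) [-81.4   0.9  76. ]
78 (310, 114) [-95.9  -2.9  75.6]
```

play_rows --commands "0.02 -0.17 -0.9 0 0 0;0 0 -0.9 0 0 0;0 0 -0.7 0 0 0;0 0 -0.2 0 0 0;0 0 0 0 0 0"

```text
time_s: 19.15
tcp_pos: [0.4718, -0.213, 0.0781]
ee_rot: [[0.115, -0.993, -0.002], [-0.993, -0.115, -0.0], [-0.0, 0.002, -1.0]]
wrist_force: [-0.8, -0.8, 0.1]
gripper_width: 0.004
gripper_force: 0.0
```

play_rows --commands "0 0 -0.15 0 0 0;0 0 -0.15 0 0 0;0 0 0 0 0 0"

```text
time_s: 19.45
tcp_pos: [0.4721, -0.2134, 0.0696]
ee_rot: [[0.114, -0.994, 0.0], [-0.994, -0.114, 0.0], [-0.0, -0.0, -1.0]]
wrist_force: [-0.4, 0.3, -0.3]
gripper_width: 0.004
gripper_force: 0.0
```

```bash
python3 s.py
```

```text
t 19.45 tcp [ 472.1 -213.4   69.6] clamp [-94.5  -0.1] Fx 0.32 Fy 0.37 Fz -0.31 yaw -173.5 zax [ 0.  0. -1.] w 0.004
```

play_rows --commands "0 0 -0.12 0 0 0;0 0 -0.05 0 0 0;0 0 0 0 0 0"

```text
time_s: 19.75
tcp_pos: [0.4719, -0.2136, 0.0642]
ee_rot: [[0.114, -0.994, -0.0], [-0.994, -0.114, 0.0], [-0.0, 0.0, -1.0]]
wrist_force: [-0.8, 0.1, 0.6]
gripper_width: 0.008
gripper_force: 0.0
```

play_rows --commands "0 0 -0.12 0 0 0;0 0 0 0 0 0"

```text
time_s: 19.95
tcp_pos: [0.4723, -0.2136, 0.0606]
ee_rot: [[0.114, -0.993, 0.0], [-0.993, -0.114, -0.0], [0.0, -0.0, -1.0]]
wrist_force: [0.3, 0.1, 0.8]
gripper_width: 0.006
gripper_force: 0.3
```

```bash
python3 s.py
```

```text
t 19.95 tcp [ 472.3 -213.6   60.6] clamp [-94.6  -0.3] Fx 0.07 Fy -0.35 Fz 0.84 yaw -173.5 zax [ 0. -0. -1.] w 0.006
```

play_rows --commands "0 0 -0.1 0 0 0;0 0 0 0 0 0"

```text
time_s: 20.15
tcp_pos: [0.4728, -0.2143, 0.0583]
ee_rot: [[0.114, -0.993, 0.001], [-0.993, -0.114, -0.001], [0.001, -0.001, -1.0]]
wrist_force: [0.1, -2.0, 2.5]
gripper_width: 0.003
gripper_force: 1.7
```

play_rows --commands "0 0 -0.1 0 0 0;0 0 0 0 0 0"

```text
time_s: 20.35
tcp_pos: [0.4732, -0.2142, 0.0555]
ee_rot: [[0.114, -0.993, 0.002], [-0.993, -0.114, -0.001], [0.001, -0.002, -1.0]]
wrist_force: [0.6, -3.9, 4.9]
gripper_width: 0.008
gripper_force: 2.6
```

play_rows --commands "0 0 -0.1 0 0 0;0 0 0 0 0 0"

```text
time_s: 20.55
tcp_pos: [0.4736, -0.2147, 0.0529]
ee_rot: [[0.115, -0.993, 0.003], [-0.993, -0.115, -0.002], [0.002, -0.003, -1.0]]
wrist_force: [-0.3, -5.6, 5.9]
gripper_width: 0.005
gripper_force: 3.6
```

```bash
python3 s.py
```

```text
t 20.55 tcp [ 473.6 -214.7   52.9] clamp [-95.9  -1.5] Fx -5.57 Fy 0.91 Fz 5.90 yaw -173.4 zax [ 0.003 -0.002 -1.   ] w 0.005
```

play_rows --commands "0 0 -0.08 0 0 0;0 0 0 0 0 0"

```text
time_s: 20.75
tcp_pos: [0.4738, -0.2155, 0.0511]
ee_rot: [[0.115, -0.993, 0.004], [-0.993, -0.115, -0.003], [0.004, -0.003, -1.0]]
wrist_force: [-0.6, -8.9, 7.4]
gripper_width: 0.008
gripper_force: 4.9
```

play_rows --commands "0 0 -0.06 0 0 0;0 0 0 0 0 0"

```text
time_s: 20.95
tcp_pos: [0.4739, -0.2147, 0.0489]
ee_rot: [[0.114, -0.993, 0.004], [-0.993, -0.114, -0.002], [0.002, -0.004, -1.0]]
wrist_force: [0.4, -4.9, 7.8]
gripper_width: 0.005
gripper_force: 3.3
```

```bash
python3 s.py; python3 jaw.py|tail -1
```

```text
t 20.95 tcp [ 473.9 -214.7   48.9] clamp [-96.   -1.7] Fx -4.88 Fy 0.10 Fz 7.84 yaw -173.4 zax [ 0.004 -0.002 -1.   ] w 0.005
jaw n 92 x pct10/50/90 [68.8 71.6 74.8] z 51.4
```

Jaw is back at its starting reading. I'll hold, then lift off and look at the cassette.

play_rows --commands "0 0 0 0 0 0;0 0 0 0 0 0;0 0 0 0 0 0;0 0 0 0 0 0;0 0 0 0 0 0;0 0 0 0 0 0;0 0 0 0 0 0;0 0 0.5 0 0 0;0 0 0.9 0 0 0;0 0 0.9 0 0 0;0 0 0.9 0 0 0;0 0 0.3 0 0 0;0 0 0 0 0 0"

```text
time_s: 22.3
tcp_pos: [0.4724, -0.2131, 0.1531]
ee_rot: [[0.114, -0.994, 0.002], [-0.994, -0.114, 0.001], [-0.0, -0.002, -1.0]]
wrist_force: [-0.4, -0.1, 0.5]
gripper_width: 0.001
gripper_force: 0.0
```

```bash
python3 s.py; python3 jaw.py|tail -1
python3 - <<'E'
from s import *
for n in("scene","top"):
    p,d,i=cap(n); np.savez(n+"1.npz",p=p,d=d,**i)
    hsv=cv2.cvtColor(p,cv2.COLOR_BGR2HSV).astype(int); H,S,V=hsv[...,0],hsv[...,1],hsv[...,2]
    v,u=np.nonzero((d>0)); P=np.array([pt(i,d,a,b) for a,b in zip(u,v)]); C=np.c_[(P[:,:2]-O)@X,(P[:,:2]-O)@Y,P[:,2]]*1e3
    h,s,w=H[v,u],S[v,u],V[v,u]
    k=(abs(C[:,1])<22)&(C[:,0]>60)&(C[:,0]<140)&(C[:,2]>46)&(C[:,2]<66)
    for nm,m in(("blue",k&(abs(h-110)<14)&(s>120)),("white",k&(s<90)&(w>70)),("black",k&(w<45))):
        if m.sum(): print(n,nm,m.sum(),"x",np.round(np.percentile(C[m,0],[3,50,97]),1),"y",np.round(np.percentile(C[m,1],[3,50,97]),1),"z",np.round(np.percentile(C[m,2],[50,97]),1))
a,b=np.load("scene1.npz")["p"],np.load("top1.npz")["p"]
cv2.imwrite("pics/c5.png",np.hstack([cv2.resize(a[190:290,240:340],(400,400),interpolation=2),cv2.resize(b[205:275,215:315],(400,280),interpolation=2).copy() if 0 else cv2.resize(b[200:290,220:310],(400,400),interpolation=2)]))
E
```

```text
t 22.3 tcp [ 472.4 -213.1  153.1] clamp [-94.1  -0.4] Fx -0.04 Fy 0.36 Fz 0.48 yaw -173.5 zax [ 0.002  0.001 -1.   ] w 0.001
jaw n 93 x pct10/50/90 [68.8 71.7 74.6] z 50.6
scene blue 50 x [ 78.2 102.2 129.7] y [-11.9   6.2  17.3] z [56.4 60.5]
scene white 126 x [104.5 117.9 125.8] y [-15.2   0.1  16.5] z [56.  60.3]
scene black 115 x [ 61.6 127.8 132.2] y [-14.6  -0.7  14.8] z [54.5 58.7]
```

View pics/c5.png

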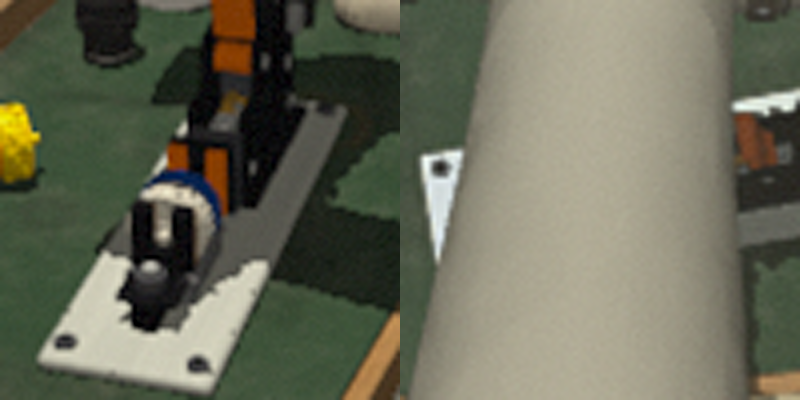

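Cassette with blue/white boundary at about x=106, so its origin is around 108. I'll go above it with the gripper open and check where the open tips are.

play_rows --commands "-0.108 0.951 0 0 0 0;-0.108 0.951 0 0 0 0;-0.108 0.951 0 0 0 0;-0.108 0.951 0 0 0 0;-0.108 0.951 0 0 0 0;-0.108 0.951 0 0 0 0;-0.115 0.97 0 0 0 0;0 0 -0.9 0 0 0;0 0 -0.9 0 0 0;0 0 -0.6 0 0 0;0 0 0 0 0 0;0 0 0 0 0 0" --grip 65

```text
time_s: 23.65
tcp_pos: [0.4488, -0.0134, 0.08]
ee_rot: [[0.114, -0.993, -0.002], [-0.993, -0.114, -0.001], [0.001, 0.002, -1.0]]
wrist_force: [-0.2, 0.6, 0.8]
gripper_width: 0.739
gripper_force: 0.0
```

```bash
python3 s.py
python3 - <<'E'
from s import *
p,d,i=cap("scene")
s=r.sense(); u=s["tcp_pos"]; R=np.array(i["R"]);t=np.array(i["t"]);K=np.array(i["mtx"])
for sg in(-1,1):
  for k in range(-6,66,6):
    P=u+s["ee_rot"][:,1]*sg*.040+[0,0,k/1e3]; c=R@P+t; a,b=int(K[0,0]*c[0]/c[2]+K[0,2]),int(K[1,1]*c[1]/c[2]+K[1,2]); q=pt(i,d,a,b); print(sg,k,(a,b),np.round([(q[:2]-O)@X*1e3,(q[:2]-O)@Y*1e3,(q[2]-u[2])*1e3],1),p[b,a])
cv2.imwrite("pics/s6.png",cv2.resize(p[110:290,200:380],(600,600),interpolation=2))
E
```

```text
t 23.65 tcp [448.8 -13.4  80. ] clamp [106.9   0.4] Fx 0.58 Fy 0.18 Fz 0.82 yaw -173.5 zax [-0.002 -0.001 -1.   ] w 0.739
-1 -6 (263, 225) [-17.9 -88.3 -81.2] [63 88 69]
-1 0 (263, 222) [-30.6 -92.8 -81.2] [60 86 66]
-1 6 (263, 219) [-42.2 -96.8 -80.3] [63 87 68]
-1 12 (263, 217) [-50.9 -99.8 -80.2] [71 95 81]
-1 18 (263, 214) [ -66.2 -105.2  -81.2] [47 67 52]
-1 24 (263, 211) [114.7 -37.8  29.4] [10 10 13]
-1 30 (263, 208) [115.1 -37.4  36. ] [13 20 14]
-1 36 (262, 205) [115.8 -38.8  42.4] [13  8 11]
-1 42 (262, 203) [115.3 -38.9  46.3] [ 8 11 10]
-1 48 (262, 200) [115.8 -38.4  52.8] [10 13 15]
-1 54 (262, 197) [116.6 -37.9  59.5] [15 16 20]
-1 60 (262, 194) [116.6 -37.6  65.6] [15 18 14]
1 -6 (304, 231) [ 22.6  16.3 -57.3] [32 32 33]
1 0 (304, 228) [ 13.6  13.9 -55.6] [1 8 3]
1 6 (304, 225) [ 17.9  15.1 -45.8] [11  8 11]
1 12 (304, 222) [ 17.5  15.  -39. ] [11 12  9]
1 18 (304, 219) [ 14.9  14.3 -33.4] [11 14 13]
1 24 (304, 216) [114.5  41.2  30.1] [ 9 13 10]
1 30 (304, 214) [114.5  41.2  34.2] [19 16 19]
1 36 (304, 211) [114.4  41.1  40.4] [12 13 13]
1 42 (304, 208) [116.9  41.8  47.9] [14 15 16]
1 48 (304, 205) [115.5  41.4  53.2] [10  4  9]
1 54 (304, 202) [116.6  41.7  59.9] [15 14 16]
1 60 (304, 199) [118.6  42.3  66.9] [19 14 13]
```

View pics/s6.png

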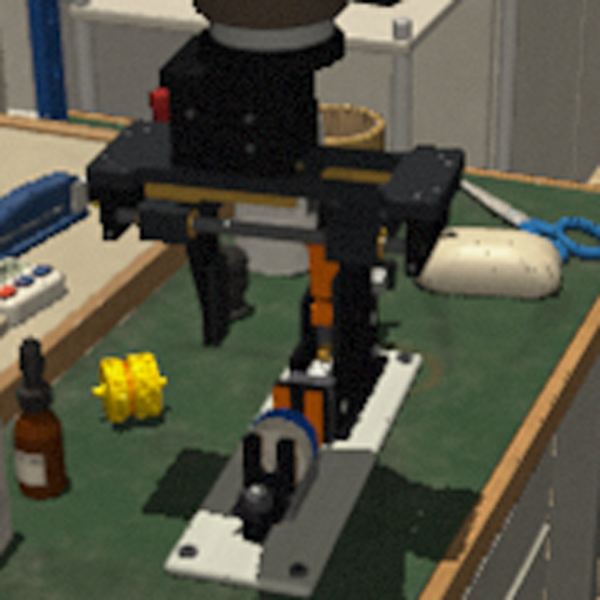

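Both tips start about 25 mm above the reported TCP. Before lowering the wide body I'll check the dropper bottle's clearance.

Run:
```python
from s import *
for n in("top0","scene0"):
    z=np.load(n+".npz"); i={k:z[k] for k in("mtx","k1","R","t")}; d=z["d"]
    v,u=np.nonzero(d>0); P=np.array([pt(i,d,a,b) for a,b in zip(u,v)])
    k=(P[:,0]>.5)&(P[:,0]<.66)&(P[:,1]>-.03)&(P[:,1]<.065)&(P[:,2]>.045)&(P[:,2]<.12); Q=P[k]*1e3
    print(n,k.sum(),np.round(np.percentile(Q,[3,50,97],axis=0)))
p,d,i=cap("scene"); v,u=np.nonzero((d>0)&(d<1.6)); P=np.array([pt(i,d,a,b) for a,b in zip(u,v)])
s=r.sense(); L=(P-s["tcp_pos"])@s["ee_rot"]*1e3  # tool frame
for lo,hi in((-60,-28),(-75,-60),(-95,-75),(-120,-95),(-150,-120)):
    k=(L[:,2]>lo)&(L[:,2]<hi)&(abs(L[:,0])<90)&(abs(L[:,1])<140); 
    print(lo,hi,k.sum(),"x",np.round(np.percentile(L[k,0],[1,99])),"y",np.round(np.percentile(L[k,1],[1,99])))
```

```text
top0 109 [[577.  10.  45.]
 [584.  20.  71.]
 [594.  32. 104.]]
scene0 265 [[579.  18.  46.]
 [586.  27.  69.]
 [598.  34. 101.]]
-60 -28 247 x [-13.  10.] y [-42.  43.]
-75 -60 154 x [-12.   9.] y [-46.  47.]
-95 -75 139 x [-13.  11.] y [-48.  49.]
-120 -95 961 x [-39.  21.] y [-86.  87.]
-150 -120 2166 x [-38.  33.] y [-93.  94.]
```

30 mm of clearance to the bottle, so lower and grip.

play_rows --commands "0 0 -0.9 0 0 0;0 0 -0.9 0 0 0;0 0 -0.5 0 0 0;0 0 -0.3 0 0 0;0 0 0 0 0 0;0 0 0 0 0 0"

```text
time_s: 24.35
tcp_pos: [0.4501, -0.013, 0.0034]
ee_rot: [[0.114, -0.993, 0.002], [-0.993, -0.114, 0.0], [-0.0, -0.002, -1.0]]
wrist_force: [0.3, -1.1, 0.6]
gripper_width: 0.748
gripper_force: 0.0
```

```bash
python3 s.py
```

```text
t 24.35 tcp [450.1 -13.    3.4] clamp [107.1  -0.9] Fx -1.11 Fy -0.17 Fz 0.62 yaw -173.5 zax [ 0.002  0.    -1.   ] w 0.748
```

play_rows --commands "0 0 0 0 0 0;0 0 0 0 0 0;0 0 0 0 0 0;0 0 0 0 0 0;0 0 0 0 0 0;0 0 0 0 0 0;0 0 0 0 0 0;0 0 0 0 0 0" --grip 30

```text
time_s: 25.15
tcp_pos: [0.4503, -0.013, 0.003]
ee_rot: [[0.114, -0.993, 0.002], [-0.993, -0.114, 0.0], [-0.0, -0.002, -1.0]]
wrist_force: [1.7, -0.8, 3.3]
gripper_width: 0.45
gripper_force: 30.0
```

```bash
python3 s.py
```

```text
t 25.15 tcp [450.3 -13.    3. ] clamp [107.1  -1.1] Fx -1.03 Fy -1.60 Fz 3.35 yaw -173.4 zax [ 0.002  0.    -1.   ] w 0.450
```

Gripped at 39 mm, as expected. Lift, swing to above place 1, and turn 79°.

play_rows --commands "0 0 0.2 0 0 0;0 0 0.5 0 0 0;0 0 0.7 0 0 0;0 0 0.9 0 0 0;0 0 0.9 0 0 0;0 0 0.9 0 0 0;0 0 0.8 0 0 0;-0.156 0.689 0 0 0 0.919;-0.156 0.689 0 0 0 0.919;-0.156 0.689 0 0 0 0.919;-0.156 0.689 0 0 0 0.919;-0.156 0.689 0 0 0 0.919;-0.156 0.689 0 0 0 0.919;-0.156 0.689 0 0 0 0.919;-0.156 0.689 0 0 0 0.919;-0.156 0.689 0 0 0 0.919;-0.156 0.689 0 0 0 0.919;0 0 0 0 0 0;0 0 0 0 0 0"

```text
time_s: 27.05
tcp_pos: [0.4012, 0.1928, 0.149]
ee_rot: [[0.997, -0.079, -0.002], [-0.079, -0.997, -0.002], [-0.002, 0.002, -1.0]]
wrist_force: [-0.1, -0.6, -1.0]
gripper_width: 0.456
gripper_force: 30.0
```

```bash
python3 s.py
python3 - <<'E'
from s import *
s=r.sense(); p,d,i=cap("wrist"); cv2.imwrite("pics/w7.png",p); np.savez("w7.npz",p=p,d=d,**i)
hsv=cv2.cvtColor(p,cv2.COLOR_BGR2HSV).astype(int)
v,u=np.nonzero(d>0); P=np.array([pt(i,d,a,b) for a,b in zip(u,v)])*1e3; h=hsv[v,u]
near=(abs(P[:,0]-450)<100)&(abs(P[:,1]-190)<60)
m=near&(P[:,2]>2)&(P[:,2]<22)&(h[:,1]<70)&(h[:,2]>90)
Q=P[m][:,:2].astype(np.float32); rc=cv2.minAreaRect(Q); print("rack",m.sum(),rc,np.round(cv2.boxPoints(rc)))
b=near&(abs(h[:,0]-110)<14)&(h[:,1]>120)
for nm,k in(("blue low",b&(P[:,2]<60)),("blue held",b&(P[:,2]>100))):
    if k.sum(): print(nm,k.sum(),np.round(np.percentile(P[k],[3,50,97],axis=0)))
E
```

```text
t 27.05 tcp [401.2 192.8 149. ] clamp [317.2  24.4] Fx -0.58 Fy 0.20 Fz -1.03 yaw -94.5 zax [-0.002 -0.002 -1.   ] w 0.456
rack 7454 ((458.5271911621094, 207.96337890625), (91.1781005859375, 157.28945922851562), 85.6700668334961) [[377. 168.]
 [534. 157.]
 [540. 247.]
 [384. 259.]]
blue low 708 [[475. 173.  30.]
 [483. 190.  44.]
 [489. 207.  47.]]
blue held 3339 [[408. 174. 173.]
 [414. 191. 195.]
 [420. 210. 205.]]
```

View pics/w7.png

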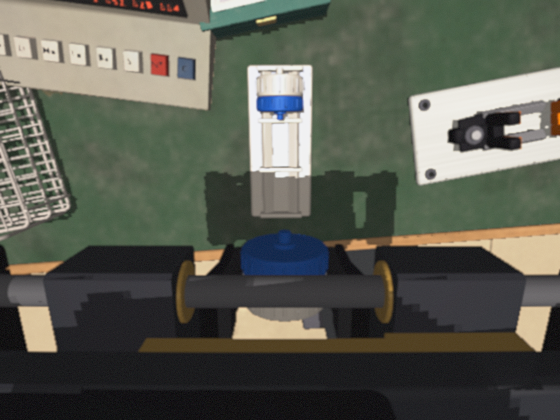

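The wrist view shows the rack corners at about (248,67), (312,67), (250,216) and (310,216), and the blue end of the held cassette at (284,255). I'll compute the place from these.

Run:
```python
from s import *
z=np.load("w7.npz"); i={k:z[k] for k in("mtx","k1","R","t")}; p=z["p"]; hsv=cv2.cvtColor(p,cv2.COLOR_BGR2HSV)
m=((hsv[...,1]<75)&(hsv[...,2]>75)).astype(np.uint8); m[:, :235]=0; m[:,325:]=0; m[:55]=0; m[222:]=0
n,l,s,_=cv2.connectedComponentsWithStats(cv2.morphologyEx(m,cv2.MORPH_CLOSE,np.ones((5,5))))
k=1+s[1:,4].argmax(); v,u=np.nonzero(l==k); print(s[k])
Q=np.array([onz(i,a,b,.006)[:2] for a,b in zip(u,v)],np.float32)*1e3
rc=cv2.minAreaRect(Q); B=cv2.boxPoints(rc); print(rc,np.round(B,1))
for a,b in((248,67),(312,67),(250,216),(310,216)): print(np.round(onz(i,a,b,.006)*1e3,1))
for a,b,h in((262,120,.017),(301,120,.017),(262,168,.017),(301,168,.017),(284,245,.186)): print("div",np.round(onz(i,a,b,h)*1e3,1))
```

```text
[  235    55    90   163 12595]
((452.33746337890625, 192.6112060546875), (84.90238952636719, 147.89442443847656), 85.40089416503906) [[375.2 156.2]
 [522.6 144.4]
 [529.5 229. ]
 [382.  240.9]]
[518.4 215.    6. ]
[513.8 158.5   6. ]
[382.  227.5   6. ]
[377.2 168.7   6. ]
div [472.  206.3  17. ]
div [469.3 171.8  17. ]
div [429.6 210.4  17. ]
div [426.7 174.7  17. ]
div [415.6 191.4 186. ]
```

play_rows --commands "0.07 0.055 -0.9 0 0 0;0 0 -0.9 0 0 0;0 0 -0.9 0 0 0;0 0 -0.9 0 0 0;0 0 -0.8 0 0 0;0 0 -0.4 0 0 0;0 0 -0.25 0 0 0;0 0 -0.1 0 0 0;0 0 0 0 0 0;0 0 0 0 0 0"

```text
time_s: 28.1
tcp_pos: [0.405, 0.1954, -0.0043]
ee_rot: [[0.997, -0.079, 0.001], [-0.079, -0.997, 0.001], [0.001, -0.001, -1.0]]
wrist_force: [0.6, 0.2, 0.0]
gripper_width: 0.447
gripper_force: 30.0
```

```bash
python3 s.py
```

```text
t 28.1 tcp [405.  195.4  -4.3] clamp [319.3  20.4] Fx 0.14 Fy -0.61 Fz 0.01 yaw -94.5 zax [ 0.001  0.001 -1.   ] w 0.447
```

play_rows --commands "-0.05 -0.02 -0.07 0 0 0;0 0 0 0 0 0"

```text
time_s: 28.3
tcp_pos: [0.4028, 0.1945, -0.0068]
ee_rot: [[0.997, -0.078, 0.0], [-0.078, -0.997, 0.0], [0.0, -0.0, -1.0]]
wrist_force: [-0.2, -0.9, -1.0]
gripper_width: 0.449
gripper_force: 30.0
```

play_rows --commands "0 0 -0.07 0 0 0;0 0 0 0 0 0"

```text
time_s: 28.5
tcp_pos: [0.4037, 0.1953, -0.0085]
ee_rot: [[0.997, -0.077, 0.002], [-0.077, -0.997, 0.001], [0.002, -0.001, -1.0]]
wrist_force: [-0.2, 0.2, 4.7]
gripper_width: 0.453
gripper_force: 30.0
```

play_rows --commands "0 0 -0.05 0 0 0;0 0 0 0 0 0"

```text
time_s: 28.7
tcp_pos: [0.4045, 0.1961, -0.0092]
ee_rot: [[0.997, -0.077, 0.003], [-0.077, -0.997, 0.003], [0.003, -0.003, -1.0]]
wrist_force: [-1.0, 0.5, 10.8]
gripper_width: 0.453
gripper_force: 30.0
```

```bash
python3 s.py
```

```text
t 28.7 tcp [404.5 196.1  -9.2] clamp [320.1  20.8] Fx 0.59 Fy 0.89 Fz 10.79 yaw -94.4 zax [ 0.003  0.003 -1.   ] w 0.453
```

Seated at the expected height (TCP −9, axis about 28). Open, rise, back away, and check.

play_rows --commands "0 0 0.04 0 0 0;0 0 0 0 0 0;0 0 0 0 0 0;0 0 0 0 0 0;0 0 0 0 0 0;0 0 0.3 0 0 0;0 0 0.8 0 0 0;0 0 0.9 0 0 0;0 0 0.9 0 0 0;0 0 0.9 0 0 0;-0.9 0 0.9 0 0 0;-0.5 0 0.5 0 0 0;0 0 0 0 0 0;0 0 0 0 0 0" --grip 62

```text
time_s: 30.1
tcp_pos: [0.361, 0.1946, 0.147]
ee_rot: [[0.997, -0.078, 0.001], [-0.078, -0.997, 0.001], [0.001, -0.001, -1.0]]
wrist_force: [-0.4, 0.4, -0.1]
gripper_width: 0.709
gripper_force: 0.0
```

```bash
python3 s.py; python3 jaw.py|tail -1
python3 - <<'E'
from s import *
p,d,i=cap("wrist"); hsv=cv2.cvtColor(p,cv2.COLOR_BGR2HSV).astype(int)
a,_,_=cap("scene")
cv2.imwrite("pics/e8.png",np.hstack([cv2.resize(p[:300,180:420],(400,500),interpolation=2),cv2.resize(a[270:370,170:290],(400,500),interpolation=2)]))
v,u=np.nonzero(d>0); P=np.array([pt(i,d,x,y) for x,y in zip(u,v)])*1e3; h=hsv[v,u]
b=(abs(h[:,0]-110)<14)&(h[:,1]>120)&(P[:,2]<60)&(P[:,2]>24)&(abs(P[:,1]-192)<30)
for n,k in(("fin",b&(P[:,0]>450)&(P[:,0]<520)),("new",b&(P[:,0]<450)&(P[:,0]>370))):
    if k.sum(): print(n,k.sum(),np.round(np.percentile(P[k],[3,50,97],axis=0),1))
E
```

```text
t 30.1 tcp [361.  194.6 147. ] clamp [323.6  64.2] Fx 0.42 Fy 0.31 Fz -0.11 yaw -94.5 zax [ 0.001  0.001 -1.   ] w 0.709
jaw n 36 x pct10/50/90 [70.6 72.1 73.8] z 45.7
fin 979 [[475.  172.7  29.2]
 [481.7 189.7  43.4]
 [488.9 206.4  47.6]]
new 669 [[407.  177.8  29.8]
 [413.1 194.5  44.3]
 [421.1 211.5  47.5]]
```

View pics/e8.png

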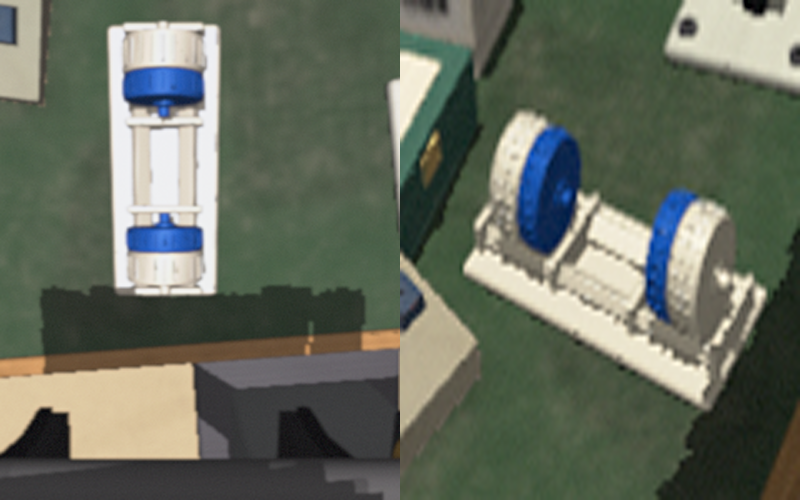

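The picture shows both cassettes lying alike in the rack. The new one is at (165,255), between its dividers and within about 4 mm of the place point, and the jaw is back. Handing in.

```bash
python3 -c "
from station import r
print(r.finish_job())"
```

```text
the job is handed in; nothing more can be done
None
```

The job is handed in with no verdict shown: the cap was pressed home at an estimated 24 N, the jaw is fully back, and the closed cassette lies in rack place 1, about 4 mm from its point by camera.

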